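Lock the lidded jars in the showcase

TASK

The little showcase on the shop counter is locked, with its key in the lock. Unlock it and slide its glass open, stand every jar inside with its own lid on (the one of the same colour), then slide the glass fully shut, lock it again, take the key out and lay it in the green cash tray. A lid that has no jar may stay where it is; leave the other things on the counter alone.

Things in the scene. Friction and masses are not known exactly. Their poses are not given: they have to be found in the camera images.
- case: Low showcase (fixed), 270 deep (its x) x 560 wide (its y) x 120 mm high; glass walls, aluminium rails, blue inlaid floor. Origin under its centre; x to its back, y to its left seen from the robot. Rail tops z = 120, front rail 40 mm wide. Inside between rails: x = -95 to 121 mm. Glass top: left half (y = 0 to 270) fixed, z = 94 to 99 mm; right half slides left above it.
- mouth (a point): Centre of the floor under the open right half, fixed in the case at x = 13, y = -144, z = 12 mm. With the glass open the mouth reaches 108 mm from here along case x and 124 mm along case y each way. Things inside may be up to 88 mm tall.
- pane (a joint): The sliding right half of the glass top, m: 0 = shut (start), 0.245 = fully open; it moves along the case's +y with about 1 N of friction and stays where it is left. While the lock is locked, the lock's cam (hidden in the front rail) stops it from opening.
- pane_pull (a point): Top centre of the sliding glass's pull, a black upright fin 66 mm long (case x), 12 mm thick (case y), 34 mm high; this point is 148 mm above the counter and moves with the glass. Shut, it is at case x = 13, y = -115 mm.
- keyhole (a point): Centre of the lock's face, on the lock's upright axis, in the front rail, 121 mm above the counter (case x = -115, y = 45 mm). A round steel face 39 mm across with an 18 mm hole and a notch 9 mm wide from the hole towards the case's front.
- lock (a joint): Turn of the lock cylinder, rad: 0 = locked (start), grows clockwise seen from above to a stop at 1.45 (about a quarter turn) = unlocked; its cam lets the glass go above 1.15. Takes 0.06 N m, stays where left. The key has 0.1 rad of play in it, and its tab passes the notch only within about 0.15 rad of 0; elsewhere the key is caught and will not come out.
- key: Key (loose, 50 g), 83 mm long. Origin under its shoulder, z along it to the bow. Red bow z = 0 to 43, 36 wide (x), 9 mm thick (y; 14 in its lowest 5 mm). Below: collar 15 mm across to z = -9, then blade 14 wide, 4 thick (y) to z = -40, with a tab on its -x side to x = -16 mm, z = -40 to -15. Starts upright in the lock, origin at the keyhole, axes along the case's. Rises 40 mm to come out.
- tray: Green cash tray (fixed), 135 mm (its x) by 100 mm (its y), 14 mm high, walls and floor 5 mm. Origin at the centre of its underside, x and y along its sides.
- jar_white: White glazed ceramic jar (loose, 150 to 310 g; it may be absent), upright, 64 mm across, 62 mm high, wall 5 mm, open mouth 54 mm across. Origin at the centre of its underside, z up.
- jar_blue: Blue glazed ceramic jar (loose, 150 to 310 g; it may be absent), upright, 64 mm across, 62 mm high, wall 5 mm, open mouth 54 mm across. Origin at the centre of its underside, z up.
- jar_brown: Brown (terracotta) ceramic jar (loose, 150 to 310 g; it may be absent), upright, 64 mm across, 62 mm high, wall 5 mm, open mouth 54 mm across. Origin at the centre of its underside, z up.
- lid_white: Lid of the white jar, white glazed (loose, 80 g). Origin at the centre of its underside, z up: a locating rim 47 mm across from z = 0 to 8 mm, a disc 60 mm across to z = 13, a round knob 22 mm across to z = 32 mm. On its jar, the lid's origin is 54 mm above the jar's and the knob's top 86 mm above it. It starts right way up on the counter.
- lid_blue: Lid of the blue jar, blue glazed (loose, 80 g). Origin at the centre of its underside, z up: a locating rim 47 mm across from z = 0 to 8 mm, a disc 60 mm across to z = 13, a round knob 22 mm across to z = 32 mm. On its jar, the lid's origin is 54 mm above the jar's and the knob's top 86 mm above it. It starts right way up on the counter.
- lid_brown: Lid of the brown jar, brown (terracotta) (loose, 80 g). Origin at the centre of its underside, z up: a locating rim 47 mm across from z = 0 to 8 mm, a disc 60 mm across to z = 13, a round knob 22 mm across to z = 32 mm. On its jar, the lid's origin is 54 mm above the jar's and the knob's top 86 mm above it. It starts right way up on the counter.
- teacup: White mug, 80 mm across, 62 mm high, on the counter. Not to be disturbed. Origin under its centre.
- tape: Brown roll of tape lying flat, 96 mm across, 45 mm high. Not to be disturbed. Origin under its centre.
- label_gun: Blue price label gun lying on its side, about 190 mm long, 32 mm high. Not to be disturbed.
- calculator: Grey desk calculator, 150 x 100 x 18 mm. Not to be disturbed. Origin under its centre.
- stapler: Red and black stapler, 130 x 30 mm, 42 mm high. Not to be disturbed. Origin under its centre.
There are look-alikes about, which are no part of the job. What is shaped like the jar_blue but purple is not meant.

How it is judged:
On the way, in this order (a step that is already met when the one before it is completed fails the run):
1. the lock is turned to unlocked (value of joint lock above 1.2 rad), for 0.1 s.
2. the glass is slid open (value of joint pane above 0.15 m), for 0.1 s.
3. every jar stands in the showcase with its own lid on (x of jar_white in the frame of case between -0.095 and 0.121 m and y of jar_white in the frame of case between -0.27 and 0.27 m and z of jar_white in the frame of case between 0.006 and 0.022 m and angle between each of jar_white, jar_blue, jar_brown's own z axis and vertical below 0.12 rad and linear speed of each of jar_white, jar_blue, jar_brown below 0.03 m/s and horizontal distance between lid_white and jar_white below 0.007 m and z of lid_white in the frame of jar_white between 0.049 and 0.058 m and angle between the z axis of lid_white and the z axis of jar_white, either way round below 0.12 rad and x of jar_blue in the frame of case between -0.095 and 0.121 m and y of jar_blue in the frame of case between -0.27 and 0.27 m and z of jar_blue in the frame of case between 0.006 and 0.022 m and horizontal distance between lid_blue and jar_blue below 0.007 m and z of lid_blue in the frame of jar_blue between 0.049 and 0.058 m and angle between the z axis of lid_blue and the z axis of jar_blue, either way round below 0.12 rad and x of jar_brown in the frame of case between -0.095 and 0.121 m and y of jar_brown in the frame of case between -0.27 and 0.27 m and z of jar_brown in the frame of case between 0.006 and 0.022 m and horizontal distance between lid_brown and jar_brown below 0.007 m and z of lid_brown in the frame of jar_brown between 0.049 and 0.058 m and angle between the z axis of lid_brown and the z axis of jar_brown, either way round below 0.12 rad), for 0.2 s.
4. the glass is shut (value of joint pane below 0.006 m), for 0.2 s.
5. the lock is turned back to locked (value of joint lock below 0.12 rad), for 0.2 s.
6. the key is out of the lock (distance between key and keyhole above 0.045 m), for 0.1 s.
At the end, for the whole second after the job is handed in: Each jar stands upright (0.12 rad) on the showcase floor, its own lid seated (centred within 7 mm, origin 49 to 58 mm above the jar's); glass shut within 6 mm; lock below 0.12 rad; key lying in the tray (origin over it, under 30 mm high); all at rest (all of step 3 and value of joint pane below 0.006 m and value of joint lock below 0.12 rad and x of key in the frame of tray between -0.062 and 0.062 m and y of key in the frame of tray between -0.045 and 0.045 m and height (world z) of key between 0 and 0.03 m and linear speed of key below 0.03 m/s); the robot touches nothing.
It fails at once if the mug on the counter is shoved aside (more than 40 mm) (distance of teacup from where it was at the start of the episode above 0.04 m).
It fails at once if the roll of tape on the counter is shoved aside (more than 40 mm) (distance of tape from where it was at the start of the episode above 0.04 m).
It fails at once if the label gun on the counter is shoved aside (more than 40 mm) (distance of label_gun from where it was at the start of the episode above 0.04 m).
It fails at once if the calculator on the counter is shoved aside (more than 40 mm) (distance of calculator from where it was at the start of the episode above 0.04 m).
It fails at once if the stapler on the counter is shoved aside (more than 40 mm) (distance of stapler from where it was at the start of the episode above 0.04 m).
Of jar_white, jar_blue, jar_brown only 2 to 3 are there at a start; the rules pass over those that are not, and their reading is None.
At some moment in a run one of jar_white, jar_blue, jar_brown, lid_white, lid_blue, lid_brown may be knocked a few centimetres aside while the robot is not near it.
It also fails if it takes over 210 s, if anything falls off the work surface, if the arm or the gripper's body presses on something with over 40 N, if the wrist force passes 120 N, or if a joint passes its speed limit or range.

ROBOT

A 6-joint arm with a two-finger parallel gripper is mounted at the origin on the work surface. World frame = base frame: x ahead of the robot, y to its left, z up, the work surface at z = 0. Lengths are in m, angles in rad, forces in N, time in s.
With the tool pointing down it reaches from about 0.375 to 0.9 m from the base axis. Payload 3.1 kg.
Tool frame: the origin (TCP) lies at the very end of the fingers, on their centre line; the grasp point (between the pads) lies 19 mm behind it; z points along the fingers, y is the line along which they close (so a half turn about z gives the same grasp; the last joint's range is limited). The gripper opens to 87 mm and grips with 3 to 60 N. Pads are 19 mm wide; open, the fingers measure 117 mm over their backs; the gripper's body (75 mm by 190 mm) begins 51 mm behind the grasp point.
Start: joints at [-1.323, 0.527, 1.433, -0, 1.181, -0.178], TCP at [0.259, -0.569, 0.223] pointing down, gripper open.
Joint ranges: [-3.08, 3.08], [-0.75, 2.2], [0.22, 2.44], [-1.43, 4.57], [0, 2.65], [-2.85, 2.85]. Speed limits (rad/s): [2.79, 2.79, 3.14, 3.14, 3.14, 3.14].

INTERFACE

Orientations are given as a unit quaternion [x, y, z, w].
In Python, from rig import robot gives the robot as it stands. The module is installed in compiled form; this text tells all that it offers.
- The arm moves only by the tool play_rows, never from a script. Its argument "steps" is one flat list of numbers, 5 for each row, row after row: the opening, from -1 (shut) to 1 (fully open), then the shift along the tool's x, y, z as a fraction of full scale, then the turn about the tool's z as a fraction of full scale. In form: [claw, tx, ty, tz, twist, claw, tx, ty, tz, twist, ...]. A call has exactly 10 rows; each row shifts and turns the commanded pose from where the row before left it, along the tool's axes as they then stand; what a row does not reach is not made up. Full scale, the value 1, is 0.03 m for a shift and 0.1 rad for a turn. A row lasts 1/10 s, in which the tool goes at most 50 mm and 8.59 degrees, less where a joint would pass 70% of its speed; a pose out of reach is approached as far as the arm can. A call with a number of a shift or a turn outside -1 to 1 is refused whole. A call with a gripper value outside its range is refused whole. The fingers move at their own pace and stop on an object; "grip_force" is the grip in N (left out, the last holds). Time passes only in rows, so rows that do not move let the fingers close, or fill a call up. It gives the time, the measured TCP pose, the force, the opening and the grip force at its end, in the units of the state.
- robot.get_obs(): the state, without advancing time (a new reading comes with each control period).
- robot.camera(name): name is "side" or "top"; returns a dict with "image" (480x640x3 uint8, red, green, blue), "mtx" (3x3 intrinsics, pixels), "rvec" (rotation vector, rad) and "tvec" (3), from world to camera coordinates, as OpenCV has them. Camera axes: x right, y down, z forward; pixel columns grow to the right and rows downward; lengths in m; the calibration is good to about 2 mm. A picture is of the moment at which its call begins. There is no depth.
- robot.hand_in(): hands the job in; it is judged then, once.
The state is a dict: "time": time; "q": joint angles; "joint_velocities": joint speeds; "joint_torque": joint torques, N m; "position": TCP position; "tool_rot": TCP orientation; "ft_force": force on the tool from outside, world axes, zero at the start; "moment": the same for the moment, N m; "grip_width": finger opening in m; "grip_force": force on a finger pad.
Only numpy, scipy, OpenCV 4.12 (cv2) and the standard library are available. Lean on these libraries where they do the work, as an engineer would, in place of code of your own. Each camera call takes 0.05 s, during which the arm holds its last target. There are 200 camera calls.

## Working session

There is one attempt and no reset: what is moved stays moved. The work goes in short steps, Python scripts to look and compute and a tool call to move; the robot and the scene stay as the last step left them, time stands still between calls to the robot, and variables do not carry over. Pictures are saved under pics/ and viewed, at most 14 in all, crops included, and the job is handed in when it is done.

Besides the shell and the picture viewer there is one more tool, called after ">>>" as name(argument=value, ...) on one line, values as JSON. play_rows: Moves the arm, as the interface text tells. Shift numbers are shares of 0.03 m and turn numbers shares of 0.1 rad, none past 1 either way. Its arguments: {"type":"object","properties":{"steps":{"type":"array"},"grip_force":{"type":"number"}},"required":["steps"]}

```bash
mkdir -p pics
cat > h.py <<'E'
import numpy as np, cv2
from rig import robot
from scipy.spatial.transform import Rotation as R
def cam(n):
    c=robot.camera(n); c['R']=cv2.Rodrigues(np.array(c['rvec'],float))[0]; c['mtx']=np.array(c['mtx'],float); c['tvec']=np.array(c['tvec'],float).ravel(); return c
def save(c,name,crop=None,s=1):
    im=cv2.cvtColor(c['image'],cv2.COLOR_RGB2BGR)
    if crop: x0,y0,x1,y1=crop; im=im[y0:y1,x0:x1]
    if s!=1: im=cv2.resize(im,None,fx=s,fy=s,interpolation=cv2.INTER_CUBIC)
    cv2.imwrite('pics/'+name,im)
def ray(c,u,v,z):
    "world point at height z on pixel ray"
    d=c['R'].T@np.linalg.inv(c['mtx'])@[u,v,1]; o=-c['R'].T@c['tvec']
    return o+d*(z-o[2])/d[2]
def proj(c,p):
    return cv2.projectPoints(np.array(p,float).reshape(-1,3),c['R'],c['tvec'],c['mtx'],None)[0].reshape(-1,2)
E
python3 - <<'E'
from h import *
for n in('top','side'):
    c=cam(n); save(c,n+'0.png'); print(n,-c['R'].T@c['tvec'],c['mtx'].round(1).tolist())
o=robot.get_obs(); print({k:np.round(v,3).tolist() for k,v in o.items()})
E
```

```text
top [ 0.46066391 -0.07975058  1.12154617] [[467.8, 0.0, 316.5], [0.0, 467.8, 239.8], [0.0, 0.0, 1.0]]
side [0.03638791 0.69050968 0.78547097] [[565.9, 0.0, 322.5], [0.0, 565.9, 250.6], [0.0, 0.0, 1.0]]
{'time': 0.1, 'q': [-1.323, 0.528, 1.434, 0.0, 1.181, -0.179], 'joint_velocities': [0.001, -0.001, -0.003, -0.0, -0.001, -0.0], 'joint_torque': [-0.0, -44.099, -17.715, 0.063, 0.053, -0.0], 'position': [0.259, -0.568, 0.222], 'tool_rot': [0.977, 0.212, -0.0, -0.001], 'ft_force': [0.105, -0.342, -0.507], 'moment': [-0.039, 0.009, -0.01], 'grip_force': 0.0, 'grip_width': 0.087}
```

View pics/top0.png

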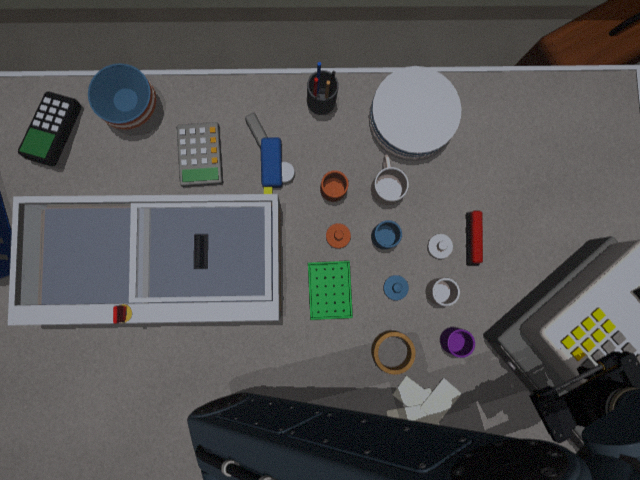

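View pics/side0.png

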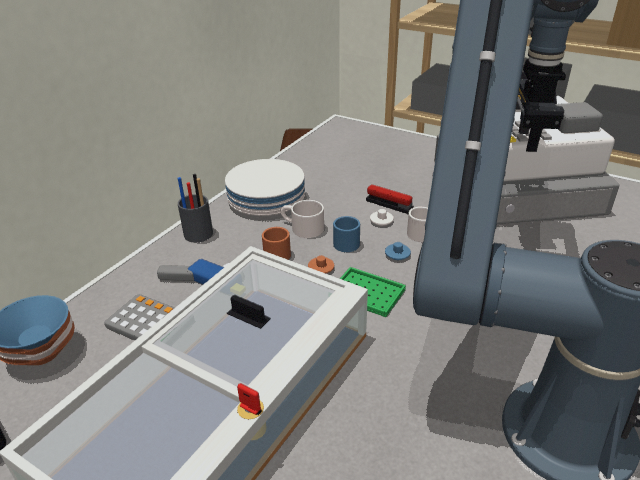

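Top view: jars at brown (335,185), blue (388,235) and white (446,292). Lids at brown (338,236), blue (396,288) and white (440,246). The tray is at (330,290), the key at (121,314), the pull at (201,251) and the purple decoy at (458,342). The side view agrees: all three jars are present.

```bash
cat >> h.py <<'E'
RNG=dict(brown=((3,120,70),(13,255,255)),blue=((98,90,50),(112,255,255)),green=((50,120,60),(75,255,255)),red=((0,190,90),(3,255,255)))
def blobs(c,col,amin=60,box=None):
    hsv=cv2.cvtColor(c['image'],cv2.COLOR_RGB2HSV)
    if col=='white': m=cv2.inRange(hsv,(0,0,150),(180,50,255))
    else: m=cv2.inRange(hsv,*RNG[col])
    if col=='red': m|=cv2.inRange(hsv,(176,190,90),(180,255,255))
    if box: k=np.zeros_like(m); k[box[1]:box[3],box[0]:box[2]]=255; m&=k
    out=[]
    for ct in cv2.findContours(m,cv2.RETR_EXTERNAL,cv2.CHAIN_APPROX_NONE)[0]:
        h=cv2.convexHull(ct); M=cv2.moments(h)
        if M['m00']>=amin: out.append((M['m10']/M['m00'],M['m01']/M['m00'],M['m00'],cv2.minAreaRect(h)))
    return out
E
python3 - <<'E'
from h import *
T=cam('top');S=cam('side')
for n,c,boxes in(('top',T,dict(brown=(310,160,362,260),blue=(365,210,420,310),white=(420,225,467,315),green=None,red=(100,295,140,330))),
               ('side',S,dict(brown=(250,220,345,280),blue=(325,210,420,270),white=(360,200,430,245),green=None,red=(225,370,275,425)))):
    for col,b in boxes.items():
        for x in blobs(c,col,40,b):
            z={'green':.014,'red':.14}.get(col,.032 if x[2]>560 or n=='side' and x[2]>700 else .011)
            print(n,col,np.round(x[:3],1),np.round(x[3][1],1),round(x[3][2],1),'z',z,ray(T if n=='top' else S,x[0],x[1],z).round(4)[:2])
# case edges: brightness transitions along rows/cols in top
g=cv2.cvtColor(T['image'],cv2.COLOR_RGB2GRAY)
print('cols',[(x,g[180:345:1,x].tolist()) for x in (60,)])
print('rowR',g[250,120:300].tolist());print('rowL',g[250,0:60].tolist())
save(T,'case.png',(0,180,300,340),2.6)
E
```

```text
top brown [337.9 235.4 447.5] [23. 24.] 90.0 z 0.011 [ 0.5734 -0.1711]
top brown [334.2 183.9 552.5] [26. 26.] 90.0 z 0.011 [ 0.6988 -0.1663]
top blue [395.7 287.3 444. ] [23. 24.] 90.0 z 0.011 [ 0.4462 -0.3048]
top blue [387.7 233.9 562. ] [26. 27.] 90.0 z 0.032 [ 0.5722 -0.287 ]
top white [452.3 290.9 226. ] [25.3 11.6] 83.2 z 0.011 [ 0.434  -0.4403]
top white [440.8 290.7 278. ] [21.8 16.5] 67.4 z 0.011 [ 0.4352 -0.4127]
top white [440.3 245.6 419. ] [23.3 22.6] 45.0 z 0.011 [ 0.543  -0.4171]
top green [ 329.7  290.  2373.5] [57. 42.] 87.3 z 0.014 [ 0.4443 -0.1475]
top green [ 36.9 142.4 648. ] [26.2 27.7] 24.0 z 0.014 [0.8127 0.5391]
side brown [321.4 264.  288. ] [24.8 14.9] 20.6 z 0.011 [ 0.5738 -0.1734]
side brown [276.6 241.5 697. ] [32.  26.9] 86.2 z 0.032 [ 0.6944 -0.1723]
side blue [397.3 251.2 298. ] [16. 24.] 90.0 z 0.011 [ 0.4462 -0.3028]
side blue [346.2 233.7 801. ] [34. 26.] 90.0 z 0.032 [ 0.5694 -0.2801]
side white [418.7 209.9 321. ] [17.3 21.9] 9.5 z 0.011 [ 0.4749 -0.4948]
side white [ 385.2  225.8 1975. ] [44. 61.] 90.0 z 0.032 [ 0.5042 -0.3561]
side green [ 372
[... 1219 characters left out ...]
22, 23, 28, 41, 37, 45, 91, 96, 99, 99, 101, 94, 95, 99, 100, 99, 97, 98, 97, 97, 100, 98, 102, 96, 98, 101, 97, 98, 98, 99, 101, 97, 95, 95, 100, 94, 99, 97, 97, 101, 97, 96, 104, 94, 96, 99, 98, 102, 97, 99, 97, 100, 100, 98, 100, 95, 97, 99, 100, 93, 96, 98, 116, 155, 157, 155, 157, 158, 155, 77, 76, 153, 159, 155, 156, 156, 83, 53, 47, 57, 58, 90, 95, 101, 110, 109, 107, 106, 105, 102, 105, 105, 109, 107, 108, 104, 110, 106]
rowL [29, 26, 16, 17, 15, 22, 14, 23, 17, 19, 57, 151, 153, 151, 147, 149, 125, 56, 39, 45, 48, 45, 59, 103, 104, 102, 105, 101, 102, 102, 105, 101, 102, 98, 106, 104, 106, 102, 99, 104, 102, 92, 98, 99, 96, 97, 94, 96, 95, 96, 93, 93, 95, 94, 98, 93, 94, 96, 90, 94]
```

View pics/case.png

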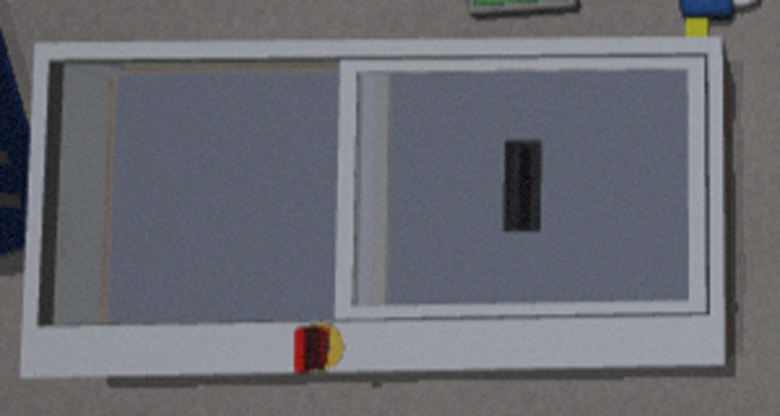

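```bash
cat >> h.py <<'E'
def unionhull(c,col,box):
    hsv=cv2.cvtColor(c['image'],cv2.COLOR_RGB2HSV)
    x0,y0,x1,y1=box; s=hsv[y0:y1,x0:x1]
    m=cv2.inRange(s,(0,0,128),(180,50,255)) if col=='white' else cv2.inRange(s,*RNG[col])
    m=cv2.morphologyEx(m,cv2.MORPH_OPEN,np.ones((2,2),np.uint8)) if col=='white' else m
    h=cv2.convexHull(cv2.findNonZero(m)); M=cv2.moments(h)
    return M['m10']/M['m00']+x0,M['m01']/M['m00']+y0,M['m00'],cv2.boundingRect(h)[2:]
E
python3 - <<'E'
from h import *
T=cam('top'); g=cv2.cvtColor(T['image'],cv2.COLOR_RGB2GRAY).astype(float)
for n,col,b,z in(('jbr','brown',(310,165,362,205),.032),('jbl','blue',(368,214,408,255),.032),('jw','white',(426,272,466,312),.032),('lbr','brown',(320,218,358,256),.011),('lbl','blue',(378,270,415,307),.011),('lw','white',(424,229,456,264),.011)):
    u=unionhull(T,col,b); print(n,np.round(u[:3],1),u[3],ray(T,u[0],u[1],z).round(4)[:2])
def edge(v,th):
    # first crossing subpixel going up
    i=np.argmax(v>th); return i-(v[i]-th)/(v[i]-v[i-1])
B=[];F=[];L=[];Rr=[]
for x in range(30,270,4):
    B.append((x,185+edge(g[185:215,x],127)))
    if not 100<x<145: F.append((x,335-edge(g[305:336,x][::-1],115)))
for y in range(205,312,4):
    L.append((edge(g[y,0:30],105),y)); Rr.append((295-edge(g[y,270:296][::-1],125),y))
def fit(P,ax):
    W=np.array([ray(T,u,v,.12)[:2] for u,v in P]); i,j=(1,0) if ax==0 else (0,1)
    for _ in range(4):
        p=np.polyfit(W[:,i],W[:,j],1); r=W[:,j]-np.polyval(p,W[:,i]); k=abs(r)<max(2*np.median(abs(r)),5e-4); W=W[k]
    return p,r.std()
b,f,l,r=fit(B,0),fit(F,0),fit(L,1),fit(Rr,1)
print('back x=f(y)',b,'front',f,'left y=f(x)',l,'right',r)
def isec(p,q): # x=p0*y+p1 ; y=q0*x+q1
    x=(p[0]*q[1]+p[1])/(1-p[0]*q[0]); return np.array([x,q[0]*x+q[1]])
C=[isec(p[0],q[0]) for p in(b,f) for q in (l,r)]
print(np.round(C,4).tolist(),'w',np.linalg.norm(C[0]-C[1]),np.linalg.norm(C[2]-C[3]),'d',np.linalg.norm(C[0]-C[2]),np.linalg.norm(C[1]-C[3]))
c=np.mean(C,0); d=(C[0]-C[1]+C[2]-C[3]); yaw=np.arctan2(-d[0],d[1]); print('case',c,yaw)
Rm=np.array([[np.cos(yaw),-np.sin(yaw)],[np.sin(yaw),np.cos(yaw)]])
k=c+Rm@[-.115,.045];p=c+Rm@[.013,-.115];m=c+Rm@[.013,-.144]
S=cam('side')
print('key',k,proj(T,[*k,.164]),proj(T,[*k,.121]),proj(S,[*k,.143]),'pull',p,proj(T,[*p,.148]),'mouth',m)
for col,bx in(('red',(100,295,140,330)),): print(blobs(T,col,30,bx))
E
```

```text
jbr [334.2 183.9 551.5] (27, 27) [ 0.6943 -0.1647]
jbl [387.6 233.9 559. ] (28, 27) [ 0.5721 -0.2869]
jw [446.9 292.5 574.5] (27, 28) [ 0.4311 -0.4206]
lbr [337.8 235.5 449.5] (25, 24) [ 0.5734 -0.171 ]
lbl [395.7 287.4 444.5] (25, 24) [ 0.4461 -0.305 ]
lw [441.4 246.6 442.5] (24, 24) [ 0.5405 -0.4195]
back x=f(y) (array([0.0103956 , 0.65769191]), np.float64(0.0001612055581112475)) front (array([0.01223858, 0.38661124]), np.float64(0.00016363878907685257)) left y=f(x) (array([-0.01528184,  0.53680369]), np.float64(0.0008081578253073799)) right (array([-0.01273417, -0.02488046]), np.float64(0.0002531888158868642))
[[0.6632, 0.5267], [0.6573, -0.0333], [0.3931, 0.5308], [0.3862, -0.0298]] w 0.5599507566148418 0.5606372616124016 d 0.2700910497819692 0.2711216777749398
case [0.52496679 0.24860384] -0.011317157045453025
key [0.41048342 0.2949024 ] [[113.85682955 314.22493249]] [[122.03903505 312.89474126]] [[248.35365714 397.33557852]] pull [0.53666451 0.13346408] [[196.84657666 249.80798783]] mouth [0.53633632 0.10446594]
[(115.0, 314.5, 30.0, ((115.0, 314.5), (15.0, 2.0), 90.0))]
```

Measured case size is 560 × 270 mm, and the predicted key pixels match in both views. Case: (0.525, 0.249), yaw −0.011. Next I lift and turn the wrist towards the key.

>>> play_rows(steps=[1,0,0,-0.3,-1,1,0,0,-0.3,-1,1,0,0,-0.3,-1,1,0,0,-0.3,-1,1,0,0,-0.3,-1,1,0,0,-0.3,-1,1,0,0,-0.3,-1,1,0,0,-0.3,-1,1,0,0,-0.3,-1,1,0,0,-0.3,-1])

```text
time: 1.3
position: [0.2587, -0.5687, 0.3128]
tool_rot: [0.755, 0.656, 0.0, -0.0]
ft_force: [-0.5, -0.5, 0.0]
grip_width: 0.087
grip_force: 0.0
```

>>> play_rows(steps=[1,0,0,0,-1,1,0,0,0,-1,1,0,0,0,-1,1,0,0,0,-1,1,0,0,0,-1,1,0,0,0,-1,1,0,0,0,-1,1,0,0,0,-1,1,0,0,0,-1,1,0,0,0,-1])

```text
time: 2.3
position: [0.2587, -0.5688, 0.3124]
tool_rot: [0.348, 0.938, 0.0, -0.0]
ft_force: [-0.5, 0.5, 0.7]
grip_width: 0.0867
grip_force: 0.0
```

>>> play_rows(steps=[1,0,0,0,-1,1,0,0,0,-1,1,0,0,0,-1,1,0,0,0,-1,1,0,0,0,-1,1,0,0,0,-1,1,0,0,0,-1,1,0,0,0,0,1,0,0,0,0,1,0,0,0,0])

```text
time: 3.3
position: [0.2642, -0.5674, 0.3124]
tool_rot: [0.013, 1.0, -0.001, -0.003]
ft_force: [-0.4, -0.4, 0.6]
grip_width: 0.0872
grip_force: 0.0
```

>>> play_rows(steps=[1,-0.5,1,0,0,1,-0.5,1,0,0,1,-0.5,1,0,0,1,-0.5,1,0,0,1,-0.5,1,0,0,1,-0.5,1,0,0,1,-0.5,1,0,0,1,-0.5,1,0,0,1,-0.5,1,0,0,1,-0.5,1,0,0])

```text
time: 4.3
position: [0.4223, -0.2702, 0.3111]
tool_rot: [0.013, 1.0, -0.001, -0.003]
ft_force: [1.2, -0.7, -1.0]
grip_width: 0.0872
grip_force: 0.0
```

>>> play_rows(steps=[0,0,1,0,0,0,0,1,0,0,0,0,1,0,0,0,0,1,0,0,0,0,1,0,0,0,0,1,0,0,0,0,1,0,0,0,0,1,0,0,0,0,1,0,0,0,0,1,0,0])

```text
time: 5.3
position: [0.4293, 0.0297, 0.3106]
tool_rot: [0.013, 1.0, -0.001, -0.003]
ft_force: [-0.4, -0.6, 0.8]
grip_width: 0.0435
grip_force: 0.0
```

>>> play_rows(steps=[0,0,1,0.3,0,0,0,1,0.3,0,0,0,1,0.3,0,0,0,1,0.3,0,0,0,1,0.3,0,0,0,1,0.3,0,0,0,1,0.3,0,0,0,1,0.3,0,0,0,0.5,0.3,0,0,0,0,0,0])

```text
time: 6.3
position: [0.4346, 0.2843, 0.2277]
tool_rot: [0.011, 1.0, -0.001, -0.004]
ft_force: [-0.5, -0.1, -0.5]
grip_width: 0.0435
grip_force: 0.0
```

>>> play_rows(steps=[0,0.4,0.17,0,-0.1,0,0.41,0.17,0,0,0,0,0,0.5,0,0,0,0,0.5,0,0,0,0,0.5,0,0,0,0,0.5,0,0,0,0,0,0,0,0,0,0,0,0,0,0,0,0,0,0,0,0,0])

```text
time: 7.3
position: [0.4112, 0.2942, 0.1699]
tool_rot: [0.008, 1.0, -0.001, -0.002]
ft_force: [0.1, 0.2, -0.4]
grip_width: 0.0434
grip_force: 0.0
```

Run:
```python
from h import *
S=cam('side');save(S,'k1.png',(150,250,400,480),2.4)
o=robot.get_obs(); print(o['position'],o['tool_rot'],o['q'])
```

```text
[0.41120039 0.29417816 0.16983245] [ 7.60037208e-03  9.99967903e-01 -5.83399210e-04 -2.46720323e-03] [ 3.99104191e-01  4.46408776e-01  1.78018839e+00  1.10653306e-03
  9.19989259e-01 -1.15716376e+00]
```

View pics/k1.png

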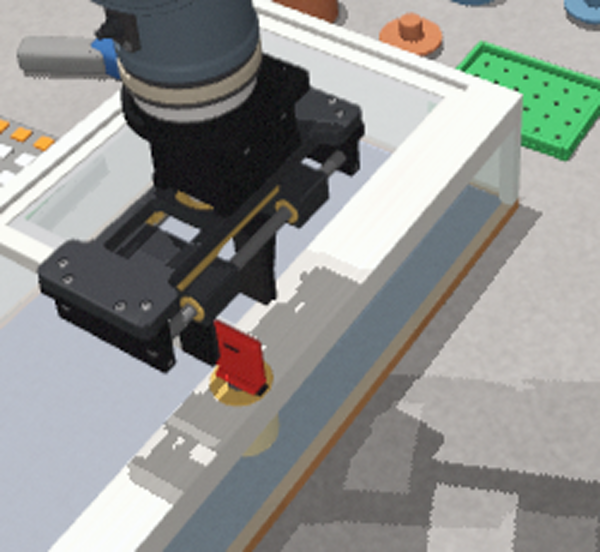

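The open fingers straddle the red bow above the lock. I lower and grip.

>>> play_rows(steps=[0,0,0,0.45,0,0,0,0,0.45,0,0,0,0,0.4,0,0,0,0,0,0,-1,0,0,0,0,-1,0,0,0,0,-1,0,0,0,0,-1,0,0,0,0,-1,0,0,0,0,-1,0,0,0,0], grip_force=20)

```text
time: 8.35
position: [0.4107, 0.294, 0.1302]
tool_rot: [0.008, 1.0, -0.001, -0.003]
ft_force: [-0.0, -0.3, 0.6]
grip_width: 0.009
grip_force: 20.0
```

>>> play_rows(steps=[-1,0,0,0,0.75,-1,0,0,0,0.75,-1,0,0,0,0.75,-1,0,0,0,0.75,-1,0,0,0,0.75,-1,0,0,0,0.75,-1,0,0,0,0.75,-1,0,0,0,0.75,-1,0,0,0,0.75,-1,0,0,0,0.75])

```text
time: 9.35
position: [0.4101, 0.2932, 0.1302]
tool_rot: [0.374, 0.927, -0.003, -0.003]
ft_force: [-0.2, -2.2, 3.6]
grip_width: 0.0086
grip_force: 20.0
```

>>> play_rows(steps=[-1,0,0,0,0.75,-1,0,0,0,0.75,-1,0,0,0,0.75,-1,0,0,0,0.75,-1,0,0,0,0.75,-1,0,0,0,0.75,-1,0,0,0,0.75,-1,0,0,0,0.75,-1,0,0,0,0.75,-1,0,0,0,0.35])

```text
time: 10.35
position: [0.4095, 0.2932, 0.1303]
tool_rot: [0.673, 0.74, -0.004, -0.002]
ft_force: [-1.5, -1.9, 4.8]
grip_width: 0.0089
grip_force: 20.0
```

Run:
```python
from h import *
o=robot.get_obs(); print(o['position'],o['tool_rot'],o['ft_force'],o['moment'])
```

```text
[0.40946003 0.29322942 0.13027606] [ 0.67288973  0.7397284  -0.00415649 -0.00200743] [-1.51628508 -1.86554167  4.76998296] [-0.37326808  0.28214582  0.13786272]
```

>>> play_rows(steps=[0,0,0,0,0,0,0,0,0,0,0,0,0,0,0,0,0,0,-0.7,0,0,0,0,-0.7,0,0,0,0,-0.7,0,0,0,0,0,0.53,0,0,0,0,0.53,0,0,0,0,0,-1,0,0,0,0])

```text
time: 11.35
position: [0.4109, 0.2941, 0.1928]
tool_rot: [0.71, 0.704, -0.003, -0.002]
ft_force: [1.2, 0.6, 0.7]
grip_width: 0.0407
grip_force: 0.0
```

>>> play_rows(steps=[-1,-1,0.6,0,0,-1,-1,0.6,0,0,-1,-1,0.6,0,0,-1,-1,0.6,0,0,-1,-1,0.6,0,0,-1,-1,0.6,0,0,-1,-1,0.6,0,0,-1,0,0,0,0,-1,0,0,0,0,-1,0,0,0,0])

```text
time: 12.35
position: [0.5338, 0.0835, 0.1922]
tool_rot: [0.71, 0.704, -0.003, -0.002]
ft_force: [-0.9, 0.1, 0.5]
grip_width: 0.0005
grip_force: 0.0
```

Run:
```python
from h import *
T=cam('top');save(T,'k2.png',(0,180,300,340),2.6)
o=robot.get_obs(); print(o['position'],o['tool_rot'],o['ft_force'],o['grip_width'])
```

```text
[0.53373333 0.08375946 0.19226071] [ 0.71022093  0.7039672  -0.00334424 -0.00228452] [-0.0004965   0.38934617  0.054619  ] 0.00012752872931538496
```

View pics/k2.png

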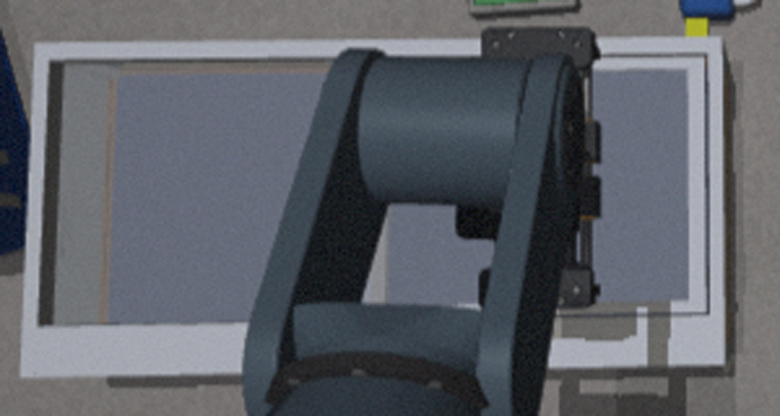

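>>> play_rows(steps=[-1,0,0,0.7,0,-1,0,0,0.7,0,-1,0,0,0.77,0,-1,0.6,0,0,0,-1,0.6,0,0,0,-1,0.6,0,0,0,-1,0.6,0,0,0,-1,0.6,0,0,0,-1,0,0,0,0,-1,0,0,0,0])

```text
time: 13.4
position: [0.5346, 0.1735, 0.1274]
tool_rot: [0.71, 0.704, -0.003, -0.002]
ft_force: [-0.5, -0.6, 0.0]
grip_width: 0.0006
grip_force: 0.0
```

Run:
```python
from h import *
o=robot.get_obs(); print(o['position'],o['tool_rot'],o['ft_force'],o['grip_width'])
S=cam('side');save(S,'p1.png',(100,180,420,440),2)
```

```text
[0.53464797 0.17350184 0.12735611] [ 0.70983931  0.70435504 -0.0030682  -0.00164673] [-0.50764782 -0.60242426  0.01013716] 0.0005649636345320425
```

View pics/p1.png

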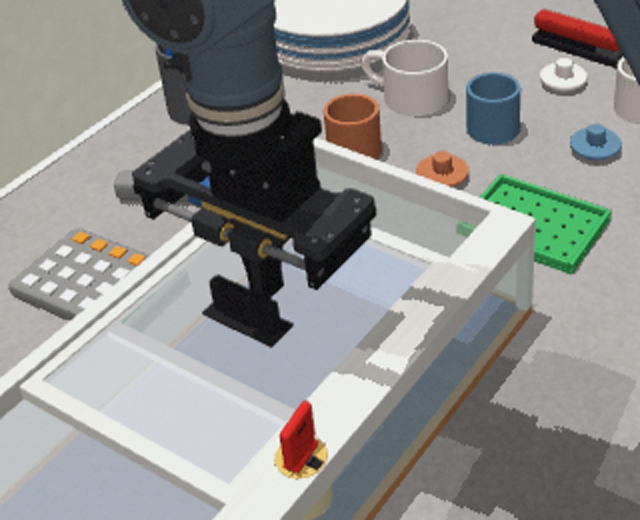

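The fin is moving with the fingers and the key has turned. I keep pushing.

>>> play_rows(steps=[-1,0.6,0,0,0,-1,0.6,0,0,0,-1,0.6,0,0,0,-1,0.6,0,0,0,-1,0.6,0,0,0,-1,0.6,0,0,0,-1,0.6,0,0,0,-1,0.6,0,0,0,-1,0.6,0,0,0,-1,0.2,0,0,0])

```text
time: 14.45
position: [0.5371, 0.3435, 0.1269]
tool_rot: [0.71, 0.704, -0.002, -0.002]
ft_force: [-0.7, 0.2, -0.6]
grip_width: 0.0004
grip_force: 0.0
```

>>> play_rows(steps=[-1,0.15,0,0,0,-1,0.15,0,0,0,-1,0.15,0,0,0,-1,0.15,0,0,0,-1,0,0,0,0,-1,-0.5,0,0,0,-1,-0.5,0,0,0,-1,0,0,-1,0,-1,0,0,-1,0,-1,0,0,-1,0])

```text
time: 15.45
position: [0.5373, 0.3268, 0.2177]
tool_rot: [0.711, 0.703, -0.004, -0.002]
ft_force: [0.4, 0.4, 0.7]
grip_width: 0.0007
grip_force: 0.0
```

>>> play_rows(steps=[0,-1,0,-0.3,0,0,-1,0,-0.3,0,0,-1,0,-0.3,0,0,-1,0,0,0,0,-1,0,0,0,0,-1,0,0,0,0,-1,0,0,0,0.6,-1,0,0,0,1,-1,0,0,0,1,-1,0,0,0])

```text
time: 16.45
position: [0.5335, 0.0264, 0.2446]
tool_rot: [0.711, 0.703, -0.003, -0.002]
ft_force: [0.4, -0.4, -0.1]
grip_width: 0.0596
grip_force: 0.0
```

```bash
cat > look.py <<'E'
from h import *
T=cam('top')
for n,col,b,z in(('jbr','brown',(310,165,362,205),.032),('jbl','blue',(368,214,408,255),.032),('jw','white',(426,272,466,312),.032),('lbr','brown',(320,218,358,256),.011),('lbl','blue',(378,270,415,307),.011),('lw','white',(424,229,456,264),.011)):
    try: u=unionhull(T,col,b); print(n,np.round(u[:3],1),u[3],ray(T,u[0],u[1],z).round(4)[:2])
    except Exception as e: print(n,'none')
o=robot.get_obs(); print(o['position'].round(4),o['tool_rot'].round(4),o['ft_force'].round(1))
E
python3 look.py; python3 -c "
from h import *
T=cam('top');save(T,'open.png',(0,130,480,370),1.6)"
```

```text
jbr [334.2 184.  555.5] (27, 27) [ 0.6941 -0.1645]
jbl [387.6 233.9 565.5] (28, 27) [ 0.5721 -0.2868]
jw [ 442.8  292.  1042. ] (36, 40) [ 0.4325 -0.411 ]
lbr [337.9 235.4 448. ] (25, 24) [ 0.5734 -0.1711]
lbl [395.6 287.4 443. ] (24, 24) [ 0.4461 -0.3046]
lw [439.1 244.1 869.5] (31, 35) [ 0.5466 -0.4143]
[0.534  0.0221 0.2446] [ 7.120e-01  7.022e-01 -4.400e-03 -2.000e-04] [ 0.3 -2.4 -0.2]
```

View pics/open.png

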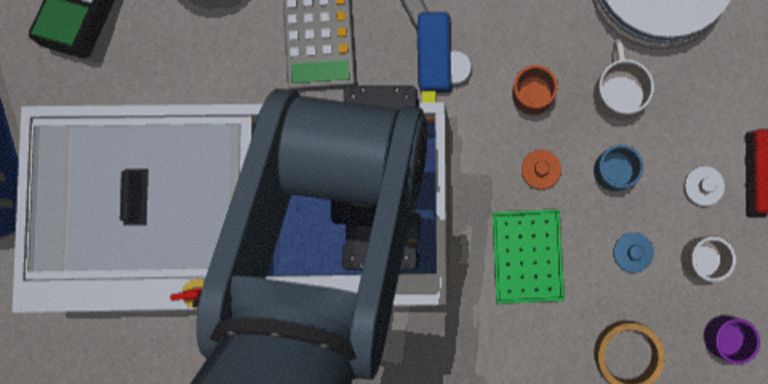

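Glass is open; jars and lids are unmoved. Next: brown jar.

>>> play_rows(steps=[1,-0.88,0.77,0,0,1,-0.88,0.77,0,0,1,-0.88,0.77,0,0,1,-0.88,0.77,0,0,1,-0.88,0.77,0,0,1,-0.88,0.77,0,0,1,-0.88,0.77,0,0,1,0,0,1,0,1,0,0,1,0,1,0,0,1,0])

```text
time: 17.55
position: [0.6931, -0.1583, 0.1527]
tool_rot: [0.711, 0.703, -0.003, -0.002]
ft_force: [0.4, 0.2, -0.2]
grip_width: 0.087
grip_force: 0.0
```

>>> play_rows(steps=[1,-0.2,0.03,0.8,0,1,0,0,0.8,0,1,0,0,0.8,0,1,0,0,0.8,0,1,0,0,0.72,0,1,0,0,0,0,-1,0,0,0,0,-1,0,0,0,0,-1,0,0,0,0,-1,0,0,0,0], grip_force=25)

```text
time: 18.55
position: [0.6936, -0.164, 0.0376]
tool_rot: [0.711, 0.704, -0.003, -0.002]
ft_force: [-2.0, 0.1, 3.5]
grip_width: 0.064
grip_force: 25.0
```

>>> play_rows(steps=[-1,0,0,-0.6,0,-1,0,0,-0.9,0,-1,0,0,-1,0,-1,0,0,-1,0,-1,0,0,-1,0,-1,0,0,-1,0,-1,0.95,-0.44,0,0,-1,0.95,-0.44,0,0,-1,0.95,-0.44,0,0,-1,0.95,-0.44,0,0])

```text
time: 19.55
position: [0.6431, -0.0481, 0.2028]
tool_rot: [0.711, 0.703, -0.002, -0.001]
ft_force: [-0.2, 0.3, -1.9]
grip_width: 0.064
grip_force: 25.0
```

>>> play_rows(steps=[-1,0.95,-0.44,0,0,-1,0.95,-0.44,0,0,-1,0.95,-0.44,0,0,-1,0.95,-0.44,0,0,-1,0.95,-0.44,0,0,-1,0.95,-0.44,0,0,-1,0.95,-0.44,0,0,-1,0.95,-0.44,0,0,-1,0,0,0,0,-1,0,0,0,0])

```text
time: 20.55
position: [0.5403, 0.1807, 0.2028]
tool_rot: [0.71, 0.704, -0.002, -0.001]
ft_force: [0.0, -0.7, -2.3]
grip_width: 0.0639
grip_force: 25.0
```

>>> play_rows(steps=[-1,0,-0.11,0.8,0,-1,0,0,0.9,0,-1,0,0,0.9,0,-1,0,0,0.9,0,-1,0,0,0.8,0,-1,0,0,0.5,0,-1,0,0,0.25,0,-1,0,0,0,0,-1,0,0,0,0,-1,0,0,0,0])

```text
time: 21.55
position: [0.5367, 0.1795, 0.0509]
tool_rot: [0.711, 0.703, -0.002, -0.001]
ft_force: [0.0, -0.1, -1.8]
grip_width: 0.0639
grip_force: 25.0
```

>>> play_rows(steps=[-1,0,0,0.06,0,-1,0,0,0,0,0.9,0,0,0,0,0.9,0,0,0,0,0.9,0,0,-0.5,0,0.9,0,0,-0.9,0,0.9,0,0,-1,0,0.9,0,0,-1,0,0.9,0,0,-1,0,0.9,0,0,-0.6,0])

```text
time: 22.55
position: [0.5375, 0.1803, 0.2007]
tool_rot: [0.711, 0.704, -0.002, -0.001]
ft_force: [-0.4, 0.2, -0.5]
grip_width: 0.0823
grip_force: 0.0
```

>>> play_rows(steps=[0.15,-0.97,0.11,0,0,0.15,-0.97,0.11,0,0,0.15,-0.97,0.11,0,0,0.15,-0.97,0.11,0,0,0.15,-0.97,0.11,0,0,0.15,-0.97,0.11,0,0,0.15,-0.97,0.11,0,0,0.15,-0.97,0.11,0,0,0.15,-0.97,0.11,0,0,0.15,-0.97,0.11,0,0])

```text
time: 23.55
position: [0.5665, -0.1123, 0.1985]
tool_rot: [0.711, 0.703, -0.003, -0.002]
ft_force: [0.5, 0.2, 0.3]
grip_width: 0.0499
grip_force: 0.0
```

```bash
cat >> h.py <<'E'
def near(c,col,p,z,r=34):
    "refind thing of colour near world p at height z; hull area kept"
    u,v=proj(c,[*p,z])[0]
    return None if min(u,v)<0 else unionhull(c,col,(max(0,int(u-r)),max(0,int(v-r)),int(u+r),int(v+r)))
def rows(tgt):
    "tool-axis units to tgt"
    o=robot.get_obs(); Rm=R.from_quat(o['tool_rot']).as_matrix(); print('TCP',o['position'].round(4),'F',o['ft_force'].round(1),'units x y z',(Rm.T@(np.array(tgt)-o['position'])/.03).round(2))
E
python3 - <<'E'
from h import *
T=cam('top');save(T,'j1.png',(130,150,480,370),2.2)
for n,col,b,z in(('jar in case','brown',(140,180,270,315),.044),('lbr','brown',(320,218,358,256),.011)):
    try: u=unionhull(T,col,b); print(n,np.round(u[:3],1),u[3],ray(T,u[0],u[1],z).round(4)[:2])
    except Exception as e: print(n,e)
rows((.5734,-.171,.016))
E
```

```text
jar in case [ 201.6  228.  3833. ] (110, 62) [0.5947 0.1453]
lbr OpenCV(4.12.0) /io/opencv/modules/imgproc/src/convhull.cpp:143: error: (-215:Assertion failed) total >= 0 && (depth == CV_32F || depth == CV_32S) in function 'convexHull'

TCP [ 0.568  -0.1174  0.1987] F [ 1.4 -3.3  0.1] units x y z [-1.75  0.23  6.1 ]
```

View pics/j1.png

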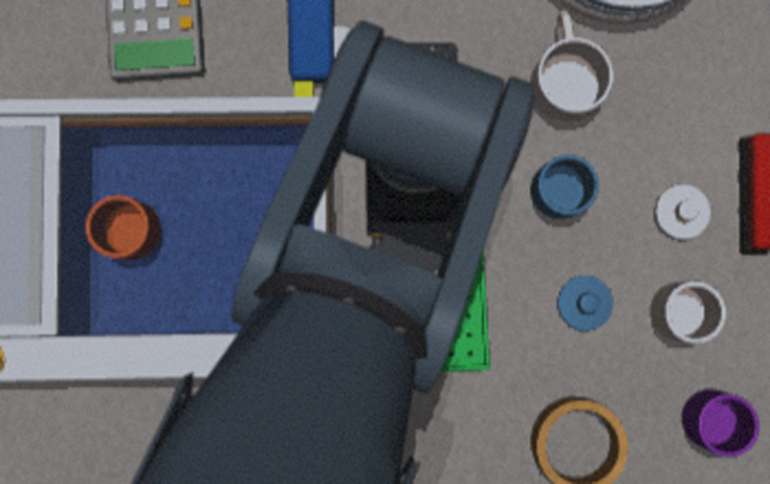

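The brown jar stands upright in the case at about pixel (184,253). Now its lid.

>>> play_rows(steps=[0.15,-0.88,0.12,0.5,0,0.15,-0.88,0.12,0.5,0,0.15,0,0,1,0,0.15,0,0,1,0,0.15,0,0,1,0,0.15,0,0,1,0,0.15,0,0,0.7,0,0.15,0,0,0.37,0,0.15,0,0,0,0,-1,0,0,0,0], grip_force=15)

```text
time: 24.6
position: [0.5727, -0.1646, 0.0172]
tool_rot: [0.711, 0.704, -0.003, -0.001]
ft_force: [0.6, 0.7, -0.8]
grip_width: 0.047
grip_force: 0.0
```

>>> play_rows(steps=[-1,0,0,0,0,-1,0,0,0,0,-1,0,0,0,0,-1,0,0,-0.5,0,-1,0,0,-0.9,0,-1,0,0,-1,0,-1,0,0,-1,0,-1,0,0,-1,0,-1,0,0,-1,0,-1,0,0,-0.6,0])

```text
time: 25.6
position: [0.5742, -0.1645, 0.2005]
tool_rot: [0.711, 0.703, -0.002, 0.001]
ft_force: [0.5, -0.3, -1.4]
grip_width: 0.021
grip_force: 14.9
```

Run:
```python
from h import *
rows((.537,.180,.196)); o=robot.get_obs(); print(o['grip_width'],o['grip_force'])
```

```text
TCP [ 0.5742 -0.1645  0.2005] F [ 0.5 -0.3 -1.4] units x y z [11.47 -1.36  0.11]
0.02097939589415347 14.927233904600143
```

>>> play_rows(steps=[-1,0.97,-0.11,0,0,-1,0.97,-0.11,0,0,-1,0.97,-0.11,0,0,-1,0.97,-0.11,0,0,-1,0.97,-0.11,0,0,-1,0.97,-0.11,0,0,-1,0.97,-0.11,0,0,-1,0.97,-0.11,0,0,-1,0.97,-0.11,0,0,-1,0.97,-0.11,0,0])

```text
time: 26.6
position: [0.5428, 0.1283, 0.1975]
tool_rot: [0.711, 0.703, -0.003, -0.001]
ft_force: [0.1, 0.3, -0.7]
grip_width: 0.0213
grip_force: 14.9
```

>>> play_rows(steps=[-1,0.97,-0.11,0.1,0,-1,0.97,-0.11,0.2,0,-1,0,0,0.6,0,-1,0,0,0.6,0,-1,0,0,0.6,0,-1,0,0,0.6,0,-1,0,0,0.6,0,-1,0,0,0,0,-1,0,0,0,0,-1,0,0,0,0])

```text
time: 27.6
position: [0.5376, 0.1853, 0.0987]
tool_rot: [0.711, 0.703, -0.002, -0.001]
ft_force: [0.8, -0.1, -1.1]
grip_width: 0.021
grip_force: 14.9
```

Run:
```python
from h import *
rows((.537,.1865,.0975))
S=cam('side'); j=proj(S,[.537,.18,.074])[0]; print(j)
x,y=map(int,j); save(S,'l1.png',(x-70,y-70,x+70,y+70),4)
hsv=cv2.cvtColor(S['image'],cv2.COLOR_RGB2HSV); m=cv2.inRange(hsv,(3,120,70),(13,255,255))
n,l,st,ce=cv2.connectedComponentsWithStats(m[y-70:y+70,x-70:x+70]); print(st[1:][st[1:,4]>20]+[x-70,y-70,0,0,0])
```

```text
TCP [0.5376 0.1853 0.0987] F [ 0.8 -0.1 -1.1] units x y z [ 0.04 -0.02  0.04]
[233.7539344  348.66413445]
[[216 332  38  36 672]]
```

View pics/l1.png

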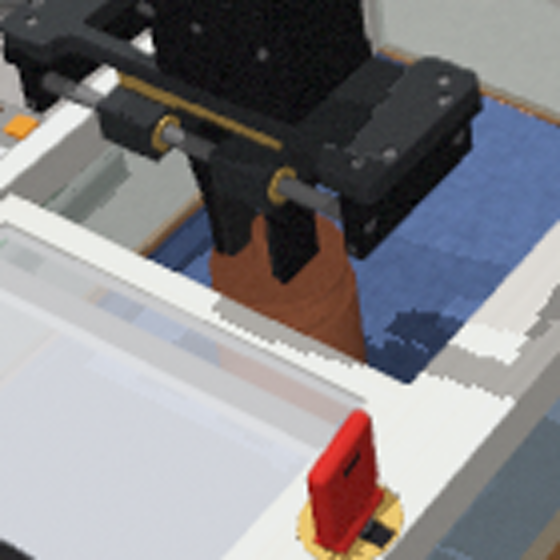

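Lid and jar are centred to within about 1 mm (crop column 283 for both). I lower and release.

>>> play_rows(steps=[-1,0.03,0,0.25,0,-1,0,0,0.2,0,-1,0,0,0.1,0,-1,0,0,0,0,-1,0,0,0,0,-0.3,0,0,0,0,-0.3,0,0,0,0,-0.3,0,0,-0.4,0,0,0,0,-0.8,0,0,0,0,-0.8,0])

```text
time: 28.65
position: [0.5364, 0.1861, 0.1411]
tool_rot: [0.711, 0.703, -0.004, -0.002]
ft_force: [-0.2, 0.6, -0.7]
grip_width: 0.0386
grip_force: 0.0
```

>>> play_rows(steps=[1,0,0,-1,0,1,0,0,-0.5,0,1,-1,0,0,0,1,-1,0,0,0,1,-1,0,0,0,1,-1,0,0,0,1,-1,0,0,0,1,-1,0,0,0,1,-1,0,0,0,1,-1,0,0,0])

```text
time: 29.65
position: [0.5346, -0.0549, 0.1866]
tool_rot: [0.711, 0.703, -0.003, -0.002]
ft_force: [-0.2, -0.1, -0.3]
grip_width: 0.0871
grip_force: 0.0
```

>>> play_rows(steps=[1,-1,0,0,0,1,-1,0,0,0,1,-1,0,0,0,1,-1,0,0,0,1,-1,0,0,0,1,-1,0,0,0,1,0,0,0,0,1,0,0,0,0,1,0,0,0,0,1,0,0,0,0])

```text
time: 30.65
position: [0.5328, -0.2323, 0.1866]
tool_rot: [0.71, 0.704, -0.003, -0.002]
ft_force: [-0.5, 0.1, -0.3]
grip_width: 0.0868
grip_force: 0.0
```

Run:
```python
from h import *
T=cam('top')
for n,col,b,z in(('brown incase','brown',(150,215,230,290),.072),('jbl','blue',(368,214,408,255),.032),('jw','white',(427,274,466,312),.032),('lbl','blue',(378,270,415,307),.011),('lw','white',(425,230,456,263),.011)):
    try: u=unionhull(T,col,b); print(n,np.round(u[:3],1),u[3],ray(T,u[0],u[1],z).round(4)[:2])
    except Exception as e: print(n,'none')
save(T,'b1.png',(130,200,330,330),4)
rows((.5721,-.287,.1))
```

```text
brown incase [183.  252.6 609.5] (29, 28) [0.5371 0.1808]
jbl none
jw [451.2 294.3 988.5] (35, 38) [ 0.4266 -0.4304]
lbl none
lw [453.8 260.7   6.5] (4, 4) [ 0.5058 -0.448 ]
TCP [ 0.5329 -0.2324  0.1866] F [-0.7 -0.1  0.6] units x y z [-1.8   1.34  2.88]
```

View pics/b1.png

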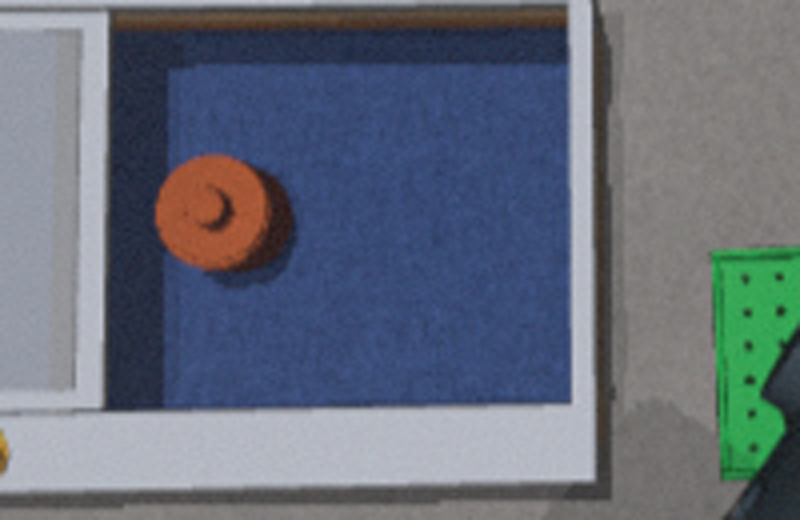

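The brown lid sits concentric on its jar at (183,253). Blue jar next.

>>> play_rows(steps=[1,-0.9,0.67,0,0,1,-0.9,0.67,0,0,1,0,0,0.9,0,1,0,0,0.9,0,1,0,0,0.9,0,1,0,0,0.9,0,1,0,0,0.9,0,1,0,0,0.47,0,1,0,0,0,0,-1,0,0,0,0], grip_force=25)

```text
time: 31.7
position: [0.5722, -0.2883, 0.0379]
tool_rot: [0.711, 0.704, -0.003, -0.001]
ft_force: [0.3, -0.4, 0.5]
grip_width: 0.0841
grip_force: 0.0
```

>>> play_rows(steps=[-1,0,0,0,0,-1,0,0,0,0,-1,0,0,0,0,-1,0,0,-0.5,0,-1,0,0,-0.9,0,-1,0,0,-1,0,-1,0,0,-1,0,-1,0,0,-1,0,-1,0,0,-1,0,-1,0,0,0,0])

```text
time: 32.7
position: [0.5755, -0.2899, 0.2054]
tool_rot: [0.711, 0.703, -0.002, 0.004]
ft_force: [0.5, -0.6, -0.7]
grip_width: 0.0629
grip_force: 24.8
```

Run:
```python
from h import *
rows((.5363,.1045,.19)); o=robot.get_obs(); print(o['grip_width'],o['grip_force'])
```

```text
TCP [ 0.5755 -0.2899  0.2054] F [ 0.5 -0.6 -0.7] units x y z [13.14 -1.44  0.4 ]
0.06291482509873891 24.769169476858224
```

>>> play_rows(steps=[-1,0.94,-0.1,0,0,-1,0.94,-0.1,0,0,-1,0.94,-0.1,0,0,-1,0.94,-0.1,0,0,-1,0.94,-0.1,0,0,-1,0.94,-0.1,0,0,-1,0.94,-0.1,0,0,-1,0.94,-0.1,0,0,-1,0.94,-0.1,0,0,-1,0.94,-0.1,0,0])

```text
time: 33.7
position: [0.5446, -0.0045, 0.1983]
tool_rot: [0.711, 0.703, -0.003, -0.002]
ft_force: [0.8, 0.3, -1.2]
grip_width: 0.0629
grip_force: 24.8
```

>>> play_rows(steps=[-1,0.94,-0.1,0,0,-1,0.94,-0.1,0,0,-1,0.94,-0.1,0,0,-1,0.94,-0.1,0,0,-1,0,0,0,0,-1,0,0,0,0,-1,0,0,0,0,-1,0,0,0,0,-1,0,0,0,0,-1,0,0,0,0])

```text
time: 34.7
position: [0.5349, 0.1064, 0.1988]
tool_rot: [0.711, 0.703, -0.003, -0.002]
ft_force: [0.2, -0.1, -2.0]
grip_width: 0.063
grip_force: 24.8
```

Run:
```python
from h import *
rows((.5363,.1045,.0505)); o=robot.get_obs(); print(o['grip_width'],o['grip_force'],o['tool_rot'].round(4))
S=cam('side'); p=proj(S,[[*o['position'][:2],o['position'][2]-.0376+.062],[*o['position'][:2],o['position'][2]-.0376]]);print(p)
print([(np.round(b[:3],1),np.round(b[3][0]),np.round(b[3][1])) for b in blobs(S,'blue',200)])
save(S,'s2.png',(int(p[0][0])-70,int(p[0][1])-70,int(p[0][0])+70,int(p[0][1])+80),4)
```

```text
TCP [0.5349 0.1064 0.1988] F [ 0.2 -0.1 -2. ] units x y z [-0.05  0.08  4.94]
0.06299392601835037 24.767261627894186 [ 0.7111  0.7031 -0.003  -0.0017]
[[252.48023714 258.09741754]
 [255.6820186  286.77888098]]
[(array([  31.1,  321.5, 2782. ]), array([ 34., 322.]), array([52., 67.])), (array([203.3, 270.4, 495. ]), array([204., 269.]), array([22., 30.])), (array([ 255.4,  313.9, 8197. ]), array([261., 313.]), array([100., 105.])), (array([397.2, 251.3, 291. ]), array([397., 251.]), array([16., 24.]))]
```

View pics/s2.png

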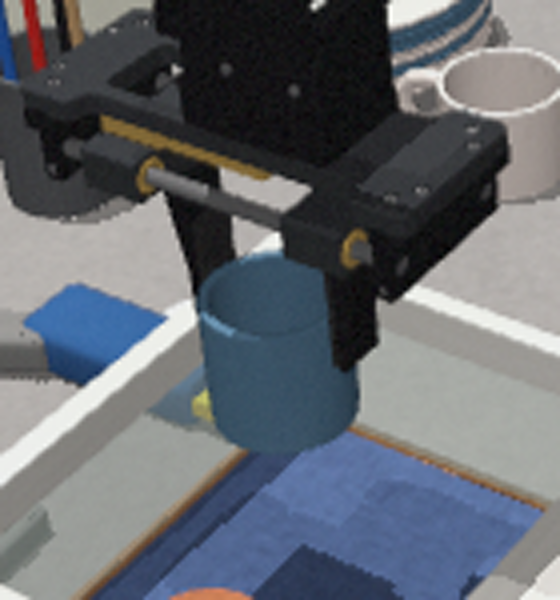

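The blue jar hangs upright over the case, so I place it.

>>> play_rows(steps=[-1,-0.05,0.08,0.8,0,-1,0,0,0.9,0,-1,0,0,0.9,0,-1,0,0,0.9,0,-1,0,0,0.8,0,-1,0,0,0.5,0,-1,0,0,0.18,0,-1,0,0,0,0,0.9,0,0,0,0,0.9,0,0,0,0])

```text
time: 35.75
position: [0.5371, 0.1052, 0.0499]
tool_rot: [0.711, 0.703, -0.002, -0.001]
ft_force: [0.4, -0.6, -0.6]
grip_width: 0.0723
grip_force: 0.0
```

>>> play_rows(steps=[0.9,0,0,0,0,0.9,0,0,-0.5,0,0.9,0,0,-0.9,0,0.9,0,0,-1,0,0.9,0,0,-1,0,0.9,0,0,-1,0,0.15,0,0,-0.6,0,0.15,0,0,0,0,0.15,0,0,0,0,0.15,0,0,0,0])

```text
time: 36.75
position: [0.5361, 0.1056, 0.198]
tool_rot: [0.711, 0.703, -0.004, -0.003]
ft_force: [-0.3, -1.0, 0.1]
grip_width: 0.0584
grip_force: 0.0
```

Run:
```python
from h import *
T=cam('top')
u=unionhull(T,'blue',(378,270,415,307));print(u,ray(T,u[0],u[1],.011))
p=ray(T,u[0],u[1],.011); rows((p[0],p[1],.0165))
```

```text
(395.6106696935301, 287.3151721528566, 440.5, (24, 24)) [ 0.44624161 -0.30468891  0.011     ]
TCP [0.5361 0.1055 0.1979] F [-0.2 -0.3 -1. ] units x y z [-13.69  -2.79   6.1 ]
```

>>> play_rows(steps=[0.15,-0.98,-0.2,0,0,0.15,-0.98,-0.2,0,0,0.15,-0.98,-0.2,0,0,0.15,-0.98,-0.2,0,0,0.15,-0.98,-0.2,0,0,0.15,-0.98,-0.2,0,0,0.15,-0.98,-0.2,0,0,0.15,-0.98,-0.2,0,0,0.15,-0.98,-0.2,0,0,0.15,-0.98,-0.2,0,0])

```text
time: 37.8
position: [0.4732, -0.1886, 0.199]
tool_rot: [0.711, 0.703, -0.003, -0.003]
ft_force: [-1.1, -0.4, -0.8]
grip_width: 0.0502
grip_force: 0.0
```

>>> play_rows(steps=[0.15,-0.98,-0.2,0,0,0.15,-0.98,-0.2,0,0,0.15,-0.98,-0.2,0.5,0,0.15,-0.95,-0.2,0.7,0,0.15,0,0,1,0,0.15,0,0,1,0,0.15,0,0,0.8,0,0.15,0,0,0,0,0.15,0,0,0,0,0.15,0,0,0,0])

```text
time: 38.8
position: [0.4488, -0.3049, 0.0815]
tool_rot: [0.711, 0.704, -0.003, -0.001]
ft_force: [-0.8, -0.2, 0.0]
grip_width: 0.05
grip_force: 0.0
```

Run:
```python
from h import *
T=cam('top')
u=unionhull(T,'blue',(150,215,230,290)) if 0 else None
rows((.4462,-.3047,.0165))
```

```text
TCP [ 0.4489 -0.305   0.0818] F [ 0.7  0.8 -0.6] units x y z [ 0.02 -0.08  2.18]
```

>>> play_rows(steps=[0.15,0,-0.08,0.8,0,0.15,0,0,0.8,0,0.15,0,0,0.55,0,0.15,0,0,0,0,-1,0,0,0,0,-1,0,0,0,0,-1,0,0,0,0,-1,0,0,0,0,-1,0,0,0,0,-1,0,0,0,0], grip_force=15)

```text
time: 39.85
position: [0.4457, -0.3049, 0.0169]
tool_rot: [0.711, 0.703, -0.003, -0.001]
ft_force: [-0.6, 1.0, 5.3]
grip_width: 0.0216
grip_force: 15.0
```

>>> play_rows(steps=[-1,0,0,-0.5,0,-1,0,0,-0.9,0,-1,0,0,-1,0,-1,0,0,-1,0,-1,0,0,-1,0,-1,0,0,-1,0,-1,0,0,-0.6,0,-1,0,0,0,0,-1,0,0,0,0,-1,0,0,0,0])

```text
time: 40.85
position: [0.4456, -0.3033, 0.1947]
tool_rot: [0.711, 0.703, -0.003, -0.003]
ft_force: [0.2, -0.4, 0.4]
grip_width: 0.0212
grip_force: 15.0
```

Run:
```python
from h import *
T=cam('top')
# blue jar in case: differs from dark blue floor by hue/value
hsv=cv2.cvtColor(T['image'],cv2.COLOR_RGB2HSV)
p=proj(T,[.5363,.106,.074])[0]; print(p)
x,y=map(int,p); print('floor',hsv[y+30,x],'jar side',[hsv[y,x+d].tolist() for d in(-18,-16,-14,-12,-8,0,8,12,14,16,18)])
m=cv2.inRange(hsv[y-25:y+25,x-25:x+25],(95,60,40),(109,255,255)); h=cv2.convexHull(cv2.findNonZero(cv2.morphologyEx(m,cv2.MORPH_OPEN,np.ones((2,2))))); print(cv2.boundingRect(h)); (a,b),r=cv2.minEnclosingCircle(h); print(a+x-25,b+y-25,r, ray(T,a+x-25,b+y-25,.06))
rows((.5368,.106,.2)); print(robot.get_obs()['grip_width'])
```

```text
[216.60966061 252.06588463]
floor [113 135 113] jar side [[5, 123, 52], [108, 84, 82], [104, 134, 76], [105, 115, 40], [103, 140, 60], [104, 132, 139], [104, 127, 137], [104, 124, 121], [116, 117, 35], [110, 142, 54], [112, 139, 99]]
(0, 12, 40, 34)
210.5 259.5 23.162569046020508 [0.52086103 0.12229025 0.06      ]
TCP [ 0.4456 -0.3034  0.1946] F [ 0.7  0.7 -1.1] units x y z [13.68  2.9  -0.2 ]
0.021470238620898464
```

Run:
```python
from h import *
T=cam('top')
hsv=cv2.cvtColor(cv2.medianBlur(T['image'],3),cv2.COLOR_RGB2HSV)
x,y=216,252
m=cv2.inRange(hsv[y-22:y+22,x-20:x+22],(98,60,40),(108,255,255))
n,l,st,ce=cv2.connectedComponentsWithStats(m); k=1+np.argmax(st[1:,4]); print(st[1:])
h=cv2.convexHull(cv2.findNonZero((l==k).astype(np.uint8))); M=cv2.moments(h); u=M['m10']/M['m00']+x-20; v=M['m01']/M['m00']+y-22
print(u,v,M['m00'],cv2.boundingRect(h),ray(T,u,v,.044))
save(T,'bj.png',(180,215,260,290),6)
```

```text
[[  4   8  34  30 671]
 [  6  34   1   1   1]
 [ 27  40   2   1   2]]
215.96319444444444 252.96666666666664 720.0 (4, 8, 34, 30) [0.53643404 0.11280712 0.044     ]
```

View pics/bj.png

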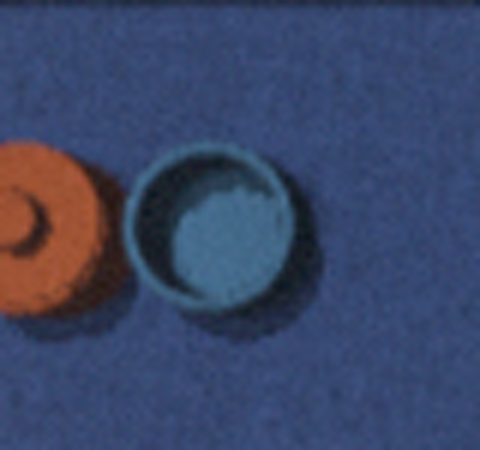

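Blue jar rim is centred near (215.2,252.4), so it is at about (0.536, 0.109). I bring its lid there.

>>> play_rows(steps=[-1,0.98,0.21,0,0,-1,0.98,0.21,0,0,-1,0.98,0.21,0,0,-1,0.98,0.21,0,0,-1,0.98,0.21,0,0,-1,0.98,0.21,0,0,-1,0.98,0.21,0,0,-1,0.98,0.21,0,0,-1,0.98,0.21,0,0,-1,0.98,0.21,0,0])

```text
time: 41.95
position: [0.5122, -0.0096, 0.1942]
tool_rot: [0.711, 0.703, -0.004, -0.003]
ft_force: [0.6, -0.4, -1.6]
grip_width: 0.0215
grip_force: 15.0
```

>>> play_rows(steps=[-1,0.98,0.21,0,0,-1,0.98,0.21,0,0,-1,0.98,0.21,0,0,-1,1,0.2,0,0,-1,0,0,0.7,0,-1,0,0,0.9,0,-1,0,0,0.9,0,-1,0,0,0.7,0,-1,0,0,0,0,-1,0,0,0,0])

```text
time: 42.95
position: [0.5377, 0.1069, 0.0982]
tool_rot: [0.711, 0.703, -0.004, -0.002]
ft_force: [0.7, 0.2, -1.1]
grip_width: 0.0213
grip_force: 15.0
```

Run:
```python
from h import *
rows((.536,.1088,.0827))
```

```text
TCP [0.5377 0.1069 0.0982] F [ 0.7  0.2 -1.1] units x y z [ 0.07 -0.05  0.52]
```

>>> play_rows(steps=[-1,0.06,-0.04,0.25,0,-1,0,0,0.2,0,-1,0,0,0.1,0,-1,0,0,0,0,-1,0,0,0,0,-0.3,0,0,0,0,-0.3,0,0,0,0,-0.3,0,0,-0.4,0,0,0,0,-0.8,0,0,0,0,-0.8,0])

```text
time: 43.95
position: [0.537, 0.1087, 0.1433]
tool_rot: [0.711, 0.703, -0.003, -0.002]
ft_force: [-0.2, 0.1, 0.4]
grip_width: 0.039
grip_force: 0.0
```

>>> play_rows(steps=[1,0,0,-1,0,1,0,0,-0.5,0,1,-1,0,0,0,1,-1,0,0,0,1,-1,0,0,0,1,-1,0,0,0,1,-1,0,0,0,1,-1,0,0,0,1,-1,0,0,0,1,0,0,0,0])

```text
time: 44.95
position: [0.5362, -0.105, 0.1887]
tool_rot: [0.712, 0.702, -0.003, 0.0]
ft_force: [-1.3, 1.0, 0.0]
grip_width: 0.0866
grip_force: 0.0
```

Run:
```python
from h import *
T=cam('top')
for n,col,b,z in(('brown incase','brown',(150,215,215,290),.072),('jw','white',(427,272,466,312),.032),('lw','white',(425,230,456,263),.011)):
    try: u=unionhull(T,col,b); print(n,np.round(u[:3],1),u[3],ray(T,u[0],u[1],z).round(4)[:2])
    except Exception as e: print(n,'none')
a=T['image'][210:300,150:270]; b=T['image'][220:320,415:475]
c=cv2.hconcat([cv2.resize(a,(400,300),interpolation=cv2.INTER_CUBIC),cv2.resize(b,(180,300),interpolation=cv2.INTER_CUBIC)])
cv2.imwrite('pics/bl.png',cv2.cvtColor(c,cv2.COLOR_RGB2BGR))
rows((.431,-.4206,.0376))
```

```text
brown incase [183.  252.5 611.5] (29, 28) [0.5373 0.1807]
jw [444.5 296.7 951.5] (39, 32) [ 0.4216 -0.4144]
lw [437.9 245.3 679. ] (29, 29) [ 0.5439 -0.4114]
TCP [ 0.5356 -0.1029  0.1885] F [-0.7  0.  -0.5] units x y z [-10.62  -3.32   5.07]
```

View pics/bl.png

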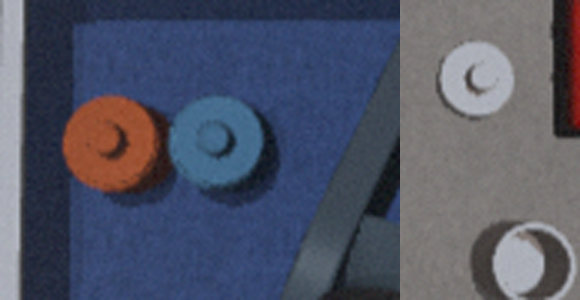

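The blue lid is seated. The white jar has been knocked to about (459,307), close to the purple decoy. I re-measure both.

```bash
cat > wj.py <<'E'
from h import *
T=cam('top'); im=cv2.medianBlur(T['image'],3)
hsv=cv2.cvtColor(im,cv2.COLOR_RGB2HSV)
m=cv2.inRange(hsv,(0,0,135),(180,45,255)); x0,y0,x1,y1=432,275,500,335
s=m[y0:y1,x0:x1]; n,l,st,ce=cv2.connectedComponentsWithStats(s)
pts=np.vstack([cv2.findNonZero((l==k).astype(np.uint8)) for k in range(1,n) if st[k,4]>=15]); print(st[1:][st[1:,4]>=15].tolist())
h=cv2.convexHull(pts); M=cv2.moments(h); u,v=M['m10']/M['m00']+x0,M['m01']/M['m00']+y0
(a,b),r=cv2.minEnclosingCircle(h); print('jw',u,v,M['m00'],cv2.boundingRect(h),ray(T,u,v,.034),'rim?',a+x0,b+y0,r,ray(T,a+x0,b+y0,.062))
mp=cv2.inRange(hsv,(130,80,40),(165,255,255))[310:380,430:500]; h=cv2.convexHull(cv2.findNonZero(mp)); M=cv2.moments(h); u,v=M['m10']/M['m00']+430,M['m01']/M['m00']+310
print('purple',u,v,M['m00'],cv2.boundingRect(h),ray(T,u,v,.034))
u=unionhull(T,'white',(425,230,456,263)); print('lw',u,ray(T,u[0],u[1],.011))
E
python3 wj.py
python3 - <<'E'
from h import *
S=cam('side'); print(proj(S,[[.39,-.45,.062],[.39,-.45,0]]))
E
```

```text
[[14, 19, 28, 29, 395]]
jw 459.6356783919598 307.8450586264657 597.0 (14, 19, 28, 29) [ 0.39486045 -0.44791211  0.034     ] rim? 459.5 308.0 14.221562385559082 [ 0.39621587 -0.43810279  0.062     ]
purple 457.38365180467093 341.99129511677285 785.0 (10, 18, 35, 30) [ 0.31687725 -0.43823427  0.034     ]
lw (439.2379781420765, 245.12704918032787, 610.0, (29, 30)) [ 0.54415379 -0.41458098  0.011     ]
[[445.86239407 209.57085827]
 [443.07459766 230.97141235]]
```

Run:
```python
from h import *
T=cam('top')
print('stapler',ray(T,475,264,.04),ray(T,468,264,.04),ray(T,482,264,.04))
print('register edge z=.0/.1',[ray(T,u,v,z).round(3)[:2].tolist() for u,v in((487,333),(528,301),(608,238)) for z in(0,.1,.2)])
for p in([.396+.038,-.438-.038,.04],[.396+.067,-.438-.067,.11],[.329,-.371,.11]): print(proj(T,p))
rows((.3962,-.438,.19))
h=np.pi/4;o=robot.get_obs()['position'];d=np.array([.3962,-.438])-o[:2]
print('after turn', (d@[np.cos(h),np.sin(h)]/.03).round(2),(d@[np.sin(h),-np.cos(h)]/.03).round(2))
```

```text
stapler [ 0.49564364 -0.48792238  0.04      ] [ 0.49607543 -0.47136877  0.04      ] [ 0.49521142 -0.50449271  0.04      ]
register edge z=.0/.1 [[0.331, -0.522], [0.343, -0.483], [0.354, -0.443], [0.404, -0.627], [0.409, -0.578], [0.414, -0.53], [0.552, -0.838], [0.544, -0.77], [0.536, -0.703]]
[[471.50158472 290.64320531]]
[[495.46842192 277.38799085]]
[[437.92063303 341.63985196]]
TCP [ 0.535  -0.1003  0.1881] F [-1.2 -0.1  0.5] units x y z [-11.3   -4.52  -0.02]
after turn -11.23 4.69
```

>>> play_rows(steps=[0.85,0,0,0,0.96,0.85,0,0,0,0.96,0.85,0,0,0,0.96,0.85,0,0,0,0.96,0.85,0,0,0,0.96,0.85,0,0,0,0.96,0.85,0,0,0,0.96,0.85,0,0,0,0.96,0.85,0,0,0,0,0.85,0,0,0,0])

```text
time: 46.15
position: [0.5352, -0.1001, 0.1879]
tool_rot: [0.922, 0.388, -0.003, -0.001]
ft_force: [0.0, 0.8, 0.8]
grip_width: 0.0807
grip_force: 0.0
```

>>> play_rows(steps=[0.85,-0.93,0.39,0,0,0.85,-0.93,0.39,0,0,0.85,-0.93,0.39,0,0,0.85,-0.93,0.39,0,0,0.85,-0.93,0.39,0,0,0.85,-0.93,0.39,0,0,0.85,-0.93,0.39,0,0,0.85,-0.93,0.39,0,0,0.85,0,0,0,0,0.85,0,0,0,0])

```text
time: 47.15
position: [0.445, -0.3257, 0.1887]
tool_rot: [0.923, 0.386, -0.003, -0.001]
ft_force: [0.1, 0.3, -0.7]
grip_width: 0.0804
grip_force: 0.0
```

```bash
python3 wj.py; python3 -c "
from h import *
rows((.3962,-.438,.12)); S=cam('side'); save(S,'x.png')"
```

```text
[[23, 42, 15, 6, 38]]
jw 462.1349206349206 319.62301587301585 42.0 (23, 42, 15, 6) [ 0.36760802 -0.4522482   0.034     ] rim? 462.0 318.5 7.159010887145996 [ 0.37252336 -0.44249237  0.062     ]
purple 463.63145539906105 335.55320813771516 213.0 (21, 18, 24, 19) [ 0.33107349 -0.45367308  0.034     ]
lw (438.295067264574, 241.48221225710014, 557.5, (31, 28)) [ 0.55300063 -0.41275176  0.011     ]
TCP [ 0.4451 -0.3249  0.1886] F [-0.8  0.7  0.9] units x y z [-3.82  1.49  2.3 ]
```

>>> play_rows(steps=[0.85,-0.95,0.37,0,0,0.85,-0.95,0.37,0,0,0.85,-0.95,0.37,0,0,0.85,-0.95,0.37,0,0,0.85,0,0,0.6,0,0.85,0,0,0.8,0,0.85,0,0,0.9,0,0.85,0,0,0,0,0.85,0,0,0,0,0.85,0,0,0,0])

```text
time: 48.25
position: [0.3974, -0.4386, 0.1216]
tool_rot: [0.922, 0.387, -0.003, 0.001]
ft_force: [0.3, -0.2, 0.4]
grip_width: 0.0805
grip_force: 0.0
```

Run:
```python
from h import *
rows((.3962,-.438,.0376))
S=cam('side'); u,v=map(int,proj(S,[.396,-.438,.05])[0]); print(u,v); 
a=cv2.resize(S['image'][v-60:v+50,u-60:u+60],(480,440),interpolation=cv2.INTER_CUBIC)
cv2.imwrite('pics/w1.png',cv2.cvtColor(a,cv2.COLOR_RGB2BGR))
```

```text
TCP [ 0.3974 -0.4386  0.1216] F [ 0.3 -0.2  0.4] units x y z [ 0.   -0.04  2.8 ]
441 215
```

View pics/w1.png

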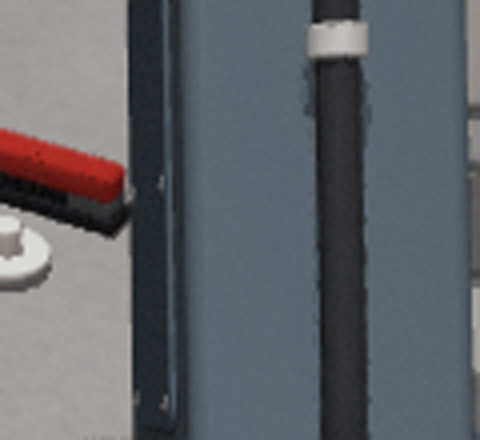

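The arm hides the jar in both views, so I go by the measured rim. I descend slowly while watching the force.

>>> play_rows(steps=[1,0,0,0,0,1,0,0,0,0,1,0,0,0.6,0,1,0,0,0.6,0,1,0,0,0.5,0,1,0,0,0.25,0,1,0,0,0.15,0,1,0,0,0,0,1,0,0,0,0,1,0,0,0,0])

```text
time: 49.3
position: [0.3962, -0.4389, 0.058]
tool_rot: [0.923, 0.386, -0.003, 0.0]
ft_force: [-0.1, -0.1, -0.7]
grip_width: 0.0871
grip_force: 0.0
```

No contact. I carry on down and grip.

>>> play_rows(steps=[1,0,0,0.35,0,1,0,0,0.33,0,1,0,0,0,0,-1,0,0,0,0,-1,0,0,0,0,-1,0,0,0,0,-1,0,0,0,0,-1,0,0,0,0,-1,0,0,0,0,-1,0,0,0,0], grip_force=25)

```text
time: 50.3
position: [0.396, -0.4387, 0.0372]
tool_rot: [0.923, 0.386, -0.003, -0.0]
ft_force: [0.1, -0.7, 1.4]
grip_width: 0.0646
grip_force: 25.0
```

>>> play_rows(steps=[-1,0,0,-0.5,0,-1,0,0,-0.9,0,-1,0,0,-1,0,-1,0,0,-1,0,-1,0,0,-1,0,-1,0,0,-1,0,-1,0,0,0,0,-1,0,0,0,0,-1,0,0,0,0,-1,0,0,0,0])

```text
time: 51.3
position: [0.3961, -0.4369, 0.197]
tool_rot: [0.923, 0.386, -0.004, -0.002]
ft_force: [-0.5, 0.2, -2.6]
grip_width: 0.0642
grip_force: 25.0
```

Run:
```python
from h import *
rows((.5355,.0285,.2)); o=robot.get_obs(); print(o['grip_width'])
```

```text
TCP [ 0.3961 -0.4369  0.197 ] F [-0.5  0.2 -2.6] units x y z [14.31 -7.58 -0.11]
0.06423879635236245
```

>>> play_rows(steps=[-1,0.95,-0.5,0,0,-1,0.95,-0.5,0,0,-1,0.95,-0.5,0,0,-1,0.95,-0.5,0,0,-1,0.95,-0.5,0,0,-1,0.95,-0.5,0,0,-1,0.95,-0.5,0,0,-1,0.95,-0.5,0,0,-1,0.95,-0.5,0,0,-1,0.95,-0.5,0,0])

```text
time: 52.3
position: [0.4897, -0.1283, 0.1965]
tool_rot: [0.923, 0.386, -0.004, -0.001]
ft_force: [1.3, -0.5, -2.8]
grip_width: 0.0636
grip_force: 25.0
```

>>> play_rows(steps=[-1,0.96,-0.5,0,0,-1,0.96,-0.5,0,0,-1,0.96,-0.5,0,0,-1,0.96,-0.5,0,0,-1,0.96,-0.5,0,0,-1,0,0,0,-0.96,-1,0,0,0,-0.96,-1,0,0,0,-0.96,-1,0,0,0,-0.96,-1,0,0,0,-0.96])

```text
time: 53.3
position: [0.537, 0.0255, 0.1957]
tool_rot: [0.803, 0.596, -0.004, -0.002]
ft_force: [0.3, 0.6, -2.3]
grip_width: 0.0643
grip_force: 25.0
```

>>> play_rows(steps=[-1,0,0,0,-0.96,-1,0,0,0,-0.96,-1,0,0,0,-0.96,-1,0,0,0,0,-1,0,0,0,0,-1,0,0,0,0,-1,0,0,0,0,-1,0,0,0,0,-1,0,0,0,0,-1,0,0,0,0])

```text
time: 54.3
position: [0.5378, 0.0254, 0.1972]
tool_rot: [0.711, 0.703, -0.003, -0.002]
ft_force: [-0.1, -0.1, -2.6]
grip_width: 0.0645
grip_force: 25.0
```

Run:
```python
from h import *
rows((.5355,.0285,.0495)); o=robot.get_obs(); print(o['grip_width'],o['tool_rot'])
```

```text
TCP [0.5378 0.0254 0.1972] F [-0.1 -0.1 -2.6] units x y z [ 0.11 -0.05  4.92]
0.0644721864267578 [ 0.71079375  0.70339259 -0.00290858 -0.00162845]
```

>>> play_rows(steps=[-1,0.1,-0.05,0.8,0,-1,0,0,0.9,0,-1,0,0,0.9,0,-1,0,0,0.9,0,-1,0,0,0.8,0,-1,0,0,0.5,0,-1,0,0,0.15,0,-1,0,0,0,0,0.9,0,0,0,0,0.9,0,0,0,0])

```text
time: 55.3
position: [0.5362, 0.028, 0.0492]
tool_rot: [0.711, 0.703, -0.002, -0.001]
ft_force: [0.6, 0.5, 0.1]
grip_width: 0.0732
grip_force: 0.0
```

>>> play_rows(steps=[0.9,0,0,0,0,0.9,0,0,-0.5,0,0.9,0,0,-0.9,0,0.9,0,0,-1,0,0.9,0,0,-1,0,0.9,0,0,-1,0,0.15,0,0,-0.6,0,0.15,0,0,0,0,0.15,0,0,0,0,0.15,0,0,0,0])

```text
time: 56.3
position: [0.5353, 0.0285, 0.1973]
tool_rot: [0.711, 0.703, -0.004, -0.003]
ft_force: [-0.2, -0.7, 0.7]
grip_width: 0.0583
grip_force: 0.0
```

Run:
```python
from h import *
T=cam('top')
hsv=cv2.cvtColor(cv2.medianBlur(T['image'],3),cv2.COLOR_RGB2HSV)
m=cv2.inRange(hsv,(0,0,135),(180,45,255))[218:275,412:466]
n,l,st,ce=cv2.connectedComponentsWithStats(m); print(st[1:].tolist())
k=1+np.argmax(st[1:,4]); h=cv2.convexHull(cv2.findNonZero((l==k).astype(np.uint8))); (a,b),r=cv2.minEnclosingCircle(h); M=cv2.moments(h)
u,v=M['m10']/M['m00']+412,M['m01']/M['m00']+218; print(u,v,a+412,b+218,r,ray(T,u,v,.012))
p=ray(T,u,v,.012); rows((p[0],p[1],.0165))
```

```text
[[17, 16, 24, 24, 456]]
440.450110864745 245.54730229120472 440.5892848968506 245.6785717010498 12.548030853271484 [ 0.542994   -0.41716494  0.012     ]
TCP [0.5353 0.0285 0.1972] F [-0.   0.3 -0.6] units x y z [-14.84   0.47   6.04]
```

>>> play_rows(steps=[0.15,-0.99,0.03,0,0,0.15,-0.99,0.03,0,0,0.15,-0.99,0.03,0,0,0.15,-0.99,0.03,0,0,0.15,-0.99,0.03,0,0,0.15,-0.99,0.03,0,0,0.15,-0.99,0.03,0,0,0.15,-0.99,0.03,0,0,0.15,-0.99,0.03,0,0,0.15,-0.99,0.03,0,0])

```text
time: 57.35
position: [0.5415, -0.2695, 0.1974]
tool_rot: [0.711, 0.703, -0.003, -0.003]
ft_force: [0.8, -0.9, -0.8]
grip_width: 0.05
grip_force: 0.0
```

>>> play_rows(steps=[0.15,-0.99,0.03,0,0,0.15,-0.99,0.03,0,0,0.15,-0.99,0.03,0.5,0,0.15,-0.99,0.03,0.7,0,0.15,-0.95,0.03,0.8,0,0.15,0,0,1,0,0.15,0,0,0.8,0,0.15,0,0,0,0,0.15,0,0,0,0,0.15,0,0,0,0])

```text
time: 58.35
position: [0.5453, -0.4167, 0.0865]
tool_rot: [0.711, 0.704, -0.003, -0.001]
ft_force: [-0.4, 0.9, 0.2]
grip_width: 0.0503
grip_force: 0.0
```

Run:
```python
from h import *
rows((.543,-.4172,.0165))
T=cam('top')
# white jar in the case: rim circle at z .074
u,v=proj(T,[.5358,.028,.074])[0]; x,y=int(u),int(v)
hsv=cv2.cvtColor(cv2.medianBlur(T['image'],3),cv2.COLOR_RGB2HSV)
m=cv2.inRange(hsv[y-24:y+24,x-24:x+24],(0,0,125),(180,60,255)); n,l,st,ce=cv2.connectedComponentsWithStats(m); print(u,v,st[1:].tolist())
pts=np.vstack([cv2.findNonZero((l==k).astype(np.uint8)) for k in range(1,n) if st[k,4]>=10 and st[k,2]<36]); (a,b),r=cv2.minEnclosingCircle(pts); print(a+x-24,b+y-24,r,ray(T,a+x-24,b+y-24,.074))
```

```text
TCP [ 0.5453 -0.4167  0.0865] F [-0.4  0.9  0.2] units x y z [-0.01 -0.07  2.33]
251.74628164618963 251.41050549891366 [[45, 0, 3, 48, 116], [11, 10, 28, 29, 533]]
263.25 250.5 25.842166900634766 [0.53719576 0.00234721 0.074     ]
```

The white jar's rim is 28 × 29 px at (251.5,251), which puts it at (0.5365, 0.0285). I grip its lid.

>>> play_rows(steps=[0.15,0,-0.07,0.8,0,0.15,0,0,0.9,0,0.15,0,0,0.62,0,0.15,0,0,0,0,-1,0,0,0,0,-1,0,0,0,0,-1,0,0,0,0,-1,0,0,0,0,-1,0,0,0,0,-1,0,0,0,0], grip_force=15)

```text
time: 59.4
position: [0.5422, -0.4166, 0.0166]
tool_rot: [0.711, 0.703, -0.003, -0.001]
ft_force: [-0.3, -0.1, 5.0]
grip_width: 0.0216
grip_force: 15.0
```

>>> play_rows(steps=[-1,0,0,-0.5,0,-1,0,0,-0.9,0,-1,0,0,-1,0,-1,0,0,-1,0,-1,0,0,-1,0,-1,0,0,-1,0,-1,0,0,-0.6,0,-1,0,0,0,0,-1,0,0,0,0,-1,0,0,0,0])

```text
time: 60.4
position: [0.5423, -0.4151, 0.1941]
tool_rot: [0.711, 0.703, -0.003, -0.003]
ft_force: [-0.2, -1.3, 0.1]
grip_width: 0.0216
grip_force: 15.0
```

Run:
```python
from h import *
rows((.5363,.0285,.195)); print(robot.get_obs()['grip_width'])
```

```text
TCP [ 0.5423 -0.4151  0.1941] F [-0.2 -1.3  0.1] units x y z [14.78 -0.35 -0.02]
0.021578802437664222
```

>>> play_rows(steps=[-1,0.985,-0.02,0,0,-1,0.985,-0.02,0,0,-1,0.985,-0.02,0,0,-1,0.985,-0.02,0,0,-1,0.985,-0.02,0,0,-1,0.985,-0.02,0,0,-1,0.985,-0.02,0,0,-1,0.985,-0.02,0,0,-1,0.985,-0.02,0,0,-1,0.985,-0.02,0,0])

```text
time: 61.4
position: [0.5391, -0.1189, 0.1937]
tool_rot: [0.711, 0.703, -0.004, -0.003]
ft_force: [-0.0, -0.2, 0.7]
grip_width: 0.0219
grip_force: 15.0
```

>>> play_rows(steps=[-1,0.985,-0.02,0,0,-1,0.985,-0.02,0,0,-1,0.985,-0.02,0,0,-1,0.985,-0.02,0,0,-1,0.985,-0.02,0,0,-1,0,0,0.8,0,-1,0,0,0.9,0,-1,0,0,0.9,0,-1,0,0,0.6,0,-1,0,0,0,0])

```text
time: 62.4
position: [0.5349, 0.0276, 0.0955]
tool_rot: [0.711, 0.703, -0.006, -0.005]
ft_force: [-0.3, -0.1, -0.3]
grip_width: 0.0215
grip_force: 15.0
```

Run:
```python
from h import *
rows((.5363,.029,.0826)); print(robot.get_obs()['grip_width'])
```

```text
TCP [0.5349 0.0276 0.0955] F [-0.3 -0.1 -0.3] units x y z [0.05 0.05 0.43]
0.02153753554926062
```

>>> play_rows(steps=[-1,0.05,0.05,0.2,0,-1,0,0,0.15,0,-1,0,0,0.1,0,-1,0,0,0,0,-1,0,0,0,0,-0.3,0,0,0,0,-0.3,0,0,0,0,-0.3,0,0,-0.4,0,0,0,0,-0.8,0,0,0,0,-0.8,0])

```text
time: 63.4
position: [0.5401, 0.0287, 0.1468]
tool_rot: [0.711, 0.703, -0.003, -0.002]
ft_force: [0.7, 0.6, -0.2]
grip_width: 0.039
grip_force: 0.0
```

>>> play_rows(steps=[-0.3,0,0,-1,0,-0.5,0,0,-1,0,-1,0.95,0,0,0,-1,0.95,0,0,0,-1,0.95,0,0,0,-1,0.95,0,0,0,-1,0.95,0,0,0,-1,0.95,0,0,0,-1,0.95,0,0,0,-1,0.95,0,0,0])

```text
time: 64.4
position: [0.5428, 0.2581, 0.2064]
tool_rot: [0.711, 0.703, -0.002, -0.001]
ft_force: [0.1, -0.2, -0.4]
grip_width: 0.0006
grip_force: 0.0
```

>>> play_rows(steps=[-1,0.95,0,0,0,-1,0.95,0,0,0,-1,0.95,0,0,0,-1,0.95,0,0,0,-1,0.95,0,0,0,-1,0.95,0,0,0,-1,0,0,0,0,-1,0,0,0,0,-1,0,0,0,0,-1,0,0,0,0])

```text
time: 65.4
position: [0.5446, 0.4266, 0.2051]
tool_rot: [0.711, 0.703, -0.003, -0.002]
ft_force: [0.6, 0.4, -1.0]
grip_width: 0.0007
grip_force: 0.0
```

```bash
cat > chk.py <<'E'
from h import *
T=cam('top'); im=cv2.medianBlur(T['image'],3); hsv=cv2.cvtColor(im,cv2.COLOR_RGB2HSV)
def disc(m,x0,y0,n):
    k,l,st,ce=cv2.connectedComponentsWithStats(m)
    i=1+np.argmax(np.where(st[1:,2]<45,st[1:,4],0)); h=cv2.convexHull(cv2.findNonZero((l==i).astype(np.uint8))); (a,b),r=cv2.minEnclosingCircle(h); M=cv2.moments(h); u,v=M['m10']/M['m00']+x0,M['m01']/M['m00']+y0
    print(n,round(u,1),round(v,1),'bbox',st[i].tolist(),'r',round(r,1),'exp',round(.03*467.8/(1.1215-.079),1),ray(T,u,v,.079).round(4)[:2])
for n,p,lo,hi in(('brown',(.5371,.1807),(0,110,70),(14,255,255)),('blue',(.536,.109),(98,60,60),(108,255,255)),('white',(.5365,.0285),(0,0,125),(180,70,255))):
    u,v=map(int,proj(T,[*p,.079])[0]); x0,y0=u-22,v-24
    disc(cv2.inRange(hsv[y0:y0+48,x0:x0+44],lo,hi),x0,y0,n)
E
python3 chk.py; python3 -c "
from h import *
rows((.538,.42,.127))"
```

```text
brown 182.8 252.6 bbox [9, 11, 29, 28, 616] r 14.3 exp 13.5 [0.5367 0.1794]
blue 214.2 252.1 bbox [8, 10, 29, 29, 636] r 14.8 exp 13.5 [0.5361 0.1104]
white 251.3 250.7 bbox [9, 11, 28, 28, 612] r 14.3 exp 13.5 [0.5371 0.0285]
TCP [0.5447 0.4266 0.2051] F [-0.6 -0.1 -0.5] units x y z [-0.22 -0.2   2.6 ]
```

Run:
```python
from h import *
S=cam('side'); hsv=cv2.cvtColor(S['image'],cv2.COLOR_RGB2HSV)
for n,p,lo,hi in(('brown',(.5367,.180),(0,90,60),(14,255,255)),('blue',(.536,.1095),(97,50,60),(107,255,255)),('white',(.5368,.0285),(0,0,140),(180,40,255))):
    P=proj(S,[[*p,.098],[*p,.079],[*p,.074]]); u,v=P[0]; print(n,P.round(1).tolist())
    x0,y0=int(u)-22,int(v)-12; m=cv2.inRange(hsv[y0:y0+44,x0:x0+46],lo,hi)
    for r in range(0,40,1):
        c=np.flatnonzero(m[r]); 
        if len(c): print(y0+r,''.join('#' if q else '.' for q in m[r]))
```

```text
brown [[232.4, 338.8], [233.6, 346.7], [233.9, 348.7]]
326 .....#........................................
327 ...##.........................................
328 ...#..........................................
329 .##...........................................
330 ##............................................
331 #.............................................
335 .......................#####..................
336 ..................###############.............
337 ...............####################...........
338 .............#######################..........
339 ............#########################.........
340 ...........###########################........
341 ..........#############################.......
342 .........###############################......
343 ........################################......
344 ........#################################.....
345 .......##################################.....
346 ......####################################....
347 ......####################################....
348 ......####################################....
349 ......###############
[... 3871 characters left out ...]
##########################.###.######
304 .......################################.######
305 .......###############################...#####
306 .......#########################.####.....####
307 ........#############################........#
308 ........#############################.........
309 ........#############################.........
310 ........#############################.........
311 ........#############################.........
312 ........#############################.........
313 .........############################.........
314 ..........###########################.........
315 ...........##########################.........
316 ............#########################.........
```

Run:
```python
from h import *
T=cam('top');S=cam('side'); g=cv2.cvtColor(T['image'],cv2.COLOR_RGB2GRAY);gs=cv2.cvtColor(S['image'],cv2.COLOR_RGB2GRAY)
for n,p in(('blue',(.536,.1095)),('white',(.5368,.0285))):
    P=proj(T,[*p,.098])[0]; u,v=P.round().astype(int); print(n,P.round(1)); print(g[v-15:v+16:1,u-15:u+17])if n=='white' else None
    P=proj(S,[*p,.09])[0]; u,v=P.round().astype(int); print('side',P.round(1));print(gs[v-14:v+14:2,u-22:u+23])
```

```text
blue [213.  251.5]
side [257.6 318. ]
[[141 137 103  84  73  59  56  56  67  70  71  72  69  66  69  67  71  74
  112 117 116 118 119 116 117 114 112 114 112 114 116 175 169 219 235 236
  236 236 236 236 236 236 236 236 236]
 [ 98  84  75  58  55  67  68  71  71  70  73  69  71  70  69  73 110 115
  116 115 116 116 113 112 113 114 116 117 118 118 117 135 157 213 146 177
  208 230 236 234 234 236 236 236 236]
 [ 68  59  58  68  70  70  72  70  73  75  69  67  69  72 106 114 115 115
  115 115 114 116 115 114 120 115 114 115 118 113 109 123 137 145 157 193
  223 209 149 154 168 175 177 175 179]
 [ 55  68  70  69  71  72  72  75  75  72  72 107 113 114 115 118 118 113
  112 109 114 116 116 116 115 114 115 116 112 110 114 118 139 146 147 151
  152 159 170 181 202 222 226 223 232]
 [ 74  73  73  70  72  76  75  74  74 109 109 110 110 113 113 116 116 119
  120 132 135 133 133 131 101 133 128 127 123 119 116 111 139 144 146 149
  151 151 152 153 153 153 154 154 154]
 [ 69  68  65  71  72  71  74 112 115 115 114 114 111 123 138 134 135 137
  140 140 140 138 140 137 136 136 115 137 136 136 137
[... 7638 characters left out ...]
5 235 236 235 231 206 146
  149 153 152 150 147 141 131 165 174 229 235 235 236 236 236 235 234 224
  148 235 211 170 169 169 167 170 170]
 [118 112 110 110 112 125 235 236 236 236 236 236 236 236 236 236 235 235
  233 228 229 171 229 229 230 230 236 236 236 236 236 236 236 235 209 130
  186 234 167 170 168 168 167 167 166]
 [113 113 107 108 111 111 183 217 236 236 236 236 235 236 236 236 236 236
  236 236 236 236 236 236 236 236 236 235 236 236 235 235 213 166 131 207
  235 204 112 155 166 169 167 169 169]
 [114 115 116 117 117 117 148 205 159 196 230 236 235 236 235 236 236 236
  236 236 235 236 236 236 236 236 236 236 236 217 207 153 136 189 233 224
  155 122 115 134 156 170 171 170 168]]
```

All three lids look centred, the white one about 2–3 mm off. Now I shut the glass.

>>> play_rows(steps=[-1,0,-0.2,0.9,0,-1,0,0,0.9,0,-1,0,0,0.8,0,-1,-0.5,0,0,0,-1,-0.5,0,0,0,-1,-0.5,0,0,0,-1,-0.5,0,0,0,-1,-0.5,0,0,0,-1,0,0,0,0,-1,0,0,0,0])

```text
time: 66.6
position: [0.5377, 0.3519, 0.1277]
tool_rot: [0.711, 0.703, -0.003, -0.001]
ft_force: [0.6, 0.2, -0.1]
grip_width: 0.0006
grip_force: 0.0
```

>>> play_rows(steps=[-1,-0.6,0,0,0,-1,-0.6,0,0,0,-1,-0.6,0,0,0,-1,-0.6,0,0,0,-1,-0.6,0,0,0,-1,-0.6,0,0,0,-1,-0.6,0,0,0,-1,-0.6,0,0,0,-1,-0.4,0,0,0,-1,0,0,0,0])

```text
time: 67.6
position: [0.5347, 0.1944, 0.1269]
tool_rot: [0.711, 0.703, -0.004, -0.002]
ft_force: [-0.2, 0.1, 0.0]
grip_width: 0.0002
grip_force: 0.0
```

>>> play_rows(steps=[-1,-0.3,0,0,0,-1,-0.3,0,0,0,-1,-0.3,0,0,0,-1,-0.2,0,0,0,-1,-0.1,0,0,0,-1,-0.1,0,0,0,-1,-0.1,0,0,0,-1,0,0,0,0,-1,0,0,0,0,-1,0,0,0,0])

```text
time: 68.6
position: [0.5354, 0.1547, 0.1275]
tool_rot: [0.711, 0.704, -0.003, -0.001]
ft_force: [-0.3, -0.1, 0.5]
grip_width: 0.0004
grip_force: 0.0
```

Run:
```python
from h import *
o=robot.get_obs(); print(o['position'],o['ft_force'].round(1),o['moment'].round(2))
```

```text
[0.53541122 0.15466538 0.12746532] [-0.3 -0.1  0.5] [ 0.01 -0.11 -0.02]
```

>>> play_rows(steps=[-1,-0.08,0,0,0,-1,-0.08,0,0,0,-1,-0.08,0,0,0,-1,0,0,0,0,-1,0,0,0,0,-1,0,0,0,0,-1,0,0,0,0,-1,0,0,0,0,-1,0,0,0,0,-1,0,0,0,0])

```text
time: 69.6
position: [0.5353, 0.1495, 0.1275]
tool_rot: [0.711, 0.703, -0.001, -0.003]
ft_force: [-0.3, 7.6, -0.7]
grip_width: 0.0008
grip_force: 3.7
```

>>> play_rows(steps=[-1,-0.05,0,0,0,-1,-0.05,0,0,0,-1,0,0,0,0,-1,0,0,0,0,-1,0,0,0,0,-1,0,0,0,0,-1,0,0,0,0,-1,0,0,0,0,-1,0,0,0,0,-1,0,0,0,0])

```text
time: 70.6
position: [0.5354, 0.1494, 0.1275]
tool_rot: [0.712, 0.702, 0.001, -0.004]
ft_force: [2.5, 15.1, -1.1]
grip_width: 0.0003
grip_force: 8.1
```

>>> play_rows(steps=[-1,-0.05,0,0,0,-1,-0.05,0,0,0,-1,0,0,0,0,-1,0,0,0,0,-1,0,0,0,0,-1,0,0,0,0,-1,0,0,0,0,-1,0,0,0,0,-1,0,0,0,0,-1,0,0,0,0])

```text
time: 71.6
position: [0.5354, 0.1493, 0.1276]
tool_rot: [0.712, 0.702, 0.003, -0.006]
ft_force: [0.2, 26.7, -1.6]
grip_width: 0.0004
grip_force: 12.6
```

The stop is reached and the glass is shut. Back off and return to the key.

>>> play_rows(steps=[-1,0.6,0,0,0,-1,0,0,-0.8,0,-1,0,0,-0.8,0,0,0,0,-0.8,0,0,0,0,0,-0.53,0,0,0,0,-0.53,0,0,0,0,0,0,0,0,0,0,0,0,0,0,0,0,0,0,0,0])

```text
time: 72.6
position: [0.5355, 0.1595, 0.1991]
tool_rot: [0.673, 0.74, -0.003, -0.002]
ft_force: [-0.0, -0.2, -0.2]
grip_width: 0.0419
grip_force: 0.0
```

Run:
```python
from h import *
rows((.4106,.2945,.198)); print(robot.get_obs()['tool_rot'])
T=cam('top'); u=[b for b in blobs(T,'red',5,(90,290,150,335))]; print(u)
```

```text
TCP [0.5355 0.1595 0.1991] F [-0.  -0.2 -0.2] units x y z [ 4.87 -3.72  0.06]
[ 0.67263178  0.7399685  -0.00305778 -0.00193877]
[]
```

>>> play_rows(steps=[0,0.8,-0.62,0,0,0,0.8,-0.62,0,0,0,0.8,-0.62,0,0,0,0.8,-0.62,0,0,0,0.8,-0.62,0,0,0,0.87,-0.62,0,0,0,0,0,0,0,0,0,0,0,0,0,0,0,0,0,0,0,0,0,0])

```text
time: 73.65
position: [0.4115, 0.2937, 0.1999]
tool_rot: [0.673, 0.74, -0.003, -0.002]
ft_force: [-1.2, 0.5, 1.0]
grip_width: 0.0433
grip_force: 0.0
```

Run:
```python
from h import *
rows((.4104,.2942,.1303))
S=cam('side'); print(blobs(S,'red',60,(225,360,275,425)), proj(S,[.4105,.295,.143]))
```

```text
TCP [0.4115 0.2937 0.1999] F [-1.2  0.5  1. ] units x y z [ 0.02 -0.02  2.32]
[(248.88351920693927, 399.1544816191656, 403.5, ((248.7225341796875, 398.696533203125), (32.31215286254883, 17.638633728027344), 81.25383758544922))] [[248.30301914 397.37795465]]
```

>>> play_rows(steps=[0,0,0,0.8,0,0,0,0,0.8,0,0,0,0,0.72,0,0,0,0,0,0,-1,0,0,0,0,-1,0,0,0,0,-1,0,0,0,0,-1,0,0,0,0,-1,0,0,0,0,-1,0,0,0,0], grip_force=20)

```text
time: 74.7
position: [0.4098, 0.2943, 0.1307]
tool_rot: [0.672, 0.74, -0.003, -0.002]
ft_force: [-1.2, -0.3, 3.4]
grip_width: 0.0089
grip_force: 20.0
```

Run:
```python
from h import *
o=robot.get_obs(); print(o['position'],o['tool_rot'],o['ft_force'].round(1),o['moment'].round(2),o['grip_width'],o['grip_force'])
```

```text
[0.40978269 0.29433108 0.13074223] [ 0.67242328  0.74015844 -0.00292322 -0.00196762] [-1.2 -0.3  3.4] [-0.01  0.18 -0.02] 0.008900513346197039 20.000148573308252
```

>>> play_rows(steps=[-1,0,0,0,-0.75,-1,0,0,0,-0.75,-1,0,0,0,-0.75,-1,0,0,0,-0.75,-1,0,0,0,-0.75,-1,0,0,0,-0.75,-1,0,0,0,-0.75,-1,0,0,0,-0.75,-1,0,0,0,-0.75,-1,0,0,0,-0.75])

```text
time: 75.7
position: [0.41, 0.2944, 0.1307]
tool_rot: [0.353, 0.935, -0.002, -0.003]
ft_force: [-0.5, -0.0, 4.1]
grip_width: 0.0091
grip_force: 20.0
```

>>> play_rows(steps=[-1,0,0,0,-0.75,-1,0,0,0,-0.75,-1,0,0,0,-0.75,-1,0,0,0,-0.75,-1,0,0,0,-0.75,-1,0,0,0,-0.75,-1,0,0,0,-0.75,-1,0,0,0,-0.75,-1,0,0,0,-0.75,-1,0,0,0,-0.75])

```text
time: 76.7
position: [0.4097, 0.2943, 0.1308]
tool_rot: [-0.014, 1.0, -0.001, -0.004]
ft_force: [-1.5, -0.0, 3.3]
grip_width: 0.0087
grip_force: 20.0
```

Run:
```python
from h import *
o=robot.get_obs(); q=o['tool_rot']; print(o['position'],2*np.arctan2(q[1],q[0]),o['ft_force'].round(1),o['moment'].round(2),o['grip_width'])
```

```text
[0.40967362 0.29430114 0.13076701] 3.169065826959232 [-1.5 -0.   3.3] [ 0.08  0.1  -0.08] 0.008747329315968388
```

>>> play_rows(steps=[-1,0,0,0,-0.15,-1,0,0,0,-0.15,-1,0,0,0,0,-1,0,0,0,0,-1,0,0,0,0.2,-1,0,0,0,0.2,-1,0,0,-0.1,0,-1,0,0,-0.15,0,-1,0,0,0,0,-1,0,0,0,0])

```text
time: 77.7
position: [0.4104, 0.2943, 0.1379]
tool_rot: [-0.007, 1.0, -0.001, -0.003]
ft_force: [-0.5, 0.2, -1.0]
grip_width: 0.0091
grip_force: 20.0
```

Run:
```python
from h import *
o=robot.get_obs(); q=o['tool_rot']; print(o['position'],2*np.arctan2(q[1],q[0]),o['ft_force'].round(1),o['moment'].round(2),o['grip_width'])
```

```text
[0.41035877 0.29427864 0.1378536 ] 3.1564344437510288 [-0.5  0.2 -1. ] [ 0.05 -0.08  0.03] 0.009143066265019609
```

>>> play_rows(steps=[-1,0,0,-0.3,0,-1,0,0,-0.3,0,-1,0,0,-0.3,0,-1,0,0,-0.3,0,-1,0,0,-0.3,0,-1,0,0,-0.5,0,-1,0,0,-0.6,0,-1,0,0,-0.6,0,-1,0,0,0,0,-1,0,0,0,0])

```text
time: 78.7
position: [0.4107, 0.2944, 0.2341]
tool_rot: [-0.007, 1.0, -0.001, -0.003]
ft_force: [-0.3, 0.5, -0.7]
grip_width: 0.009
grip_force: 20.0
```

Run:
```python
from h import *
S=cam('side'); o=robot.get_obs(); print(o['position'],o['ft_force'].round(1),o['grip_width'])
d=o['position'][2]-.1303
print('red',[(b[0],b[1],b[2]) for b in blobs(S,'red',40,(200,280,300,430))],'expected bow if lifted',proj(S,[*o['position'][:2],.143+d]),'if left',proj(S,[.4105,.295,.143]))
T=cam('top'); g=[b for b in blobs(T,'green',1000)]; print(g); print(ray(T,g[0][0],g[0][1],.010))
rows((.4443,-.1475,.2))
```

```text
[0.41026524 0.29422995 0.23341697] [-0.5  0.4 -0.5] 0.00877712261423644
red [(247.19736842105263, 350.0956140350877, 190.0)] expected bow if lifted [[241.48267018 345.80332611]] if left [[248.30301914 397.37795465]]
[(329.5816067653277, 289.954052149401, 2365.0, ((329.703125, 289.968017578125), (57.032020568847656, 42.092899322509766), 87.39744567871094))]
[ 0.44438047 -0.14746493  0.01      ]
TCP [0.41   0.2941 0.233 ] F [-0.7 -0.1 -0. ] units x y z [ -0.93 -14.73   1.13]
```

The key is out and gripped. Tray is at (0.444, −0.147). I carry it over and turn it so it falls along the tray's long side.

>>> play_rows(steps=[-1,-0.03,-0.98,0,0.9,-1,0,0,0,0.9,-1,0,0,0,0.9,-1,0,0,0,0.9,-1,0,0,0,0.9,-1,0,0,0,0.9,-1,0,0,0,0.9,-1,0,0,0,0.9,-1,0,0,0,0.9,-1,0,0,0,0.9])

```text
time: 79.8
position: [0.4114, 0.2648, 0.2327]
tool_rot: [0.43, 0.903, -0.003, -0.003]
ft_force: [0.6, -0.2, -0.9]
grip_width: 0.0087
grip_force: 20.0
```

>>> play_rows(steps=[-1,0,0,0,0.9,-1,0,0,0,0.9,-1,0,0,0,0.9,-1,0,0,0,0.9,-1,0,0,0,0.9,-1,0,0,0,0.9,-1,0,0,0,0.9,-1,0,0,0,0.7,-1,0,0,0,0,-1,0,0,0,0])

```text
time: 80.8
position: [0.4117, 0.2649, 0.2331]
tool_rot: [0.712, 0.703, -0.004, -0.002]
ft_force: [0.0, -0.3, -1.1]
grip_width: 0.0088
grip_force: 20.0
```

Run:
```python
from h import *
rows((.4215,-.1475,.2)); print(robot.get_obs()['tool_rot'],robot.get_obs()['grip_width'])
```

```text
TCP [0.4117 0.2649 0.2331] F [ 0.  -0.3 -1.1] units x y z [-13.74   0.51   1.13]
[ 0.71160547  0.7025663  -0.00376807 -0.00201369] 0.00877276522573243
```

>>> play_rows(steps=[-1,-0.98,0.04,0,0,-1,-0.98,0.04,0,0,-1,-0.98,0.04,0,0,-1,-0.98,0.04,0,0,-1,-0.98,0.04,0,0,-1,-0.98,0.04,0,0,-1,-0.98,0.04,0,0,-1,-0.98,0.04,0,0,-1,-0.98,0.04,0,0,-1,-0.98,0.04,0,0])

```text
time: 81.8
position: [0.4197, -0.0302, 0.2342]
tool_rot: [0.712, 0.702, -0.003, -0.002]
ft_force: [-0.4, -0.1, -0.0]
grip_width: 0.0094
grip_force: 20.0
```

>>> play_rows(steps=[-1,-0.98,0.04,0,0,-1,-0.98,0.04,0,0,-1,-0.98,0.04,0,0,-1,-0.98,0.04,0,0,-1,0,0,0.8,0,-1,0,0,0.9,0,-1,0,0,0.9,0,-1,0,0,0.9,0,-1,0,0,0,0,-1,0,0,0,0])

```text
time: 82.8
position: [0.4222, -0.1468, 0.1294]
tool_rot: [0.712, 0.702, -0.003, -0.002]
ft_force: [-0.2, 0.3, -0.6]
grip_width: 0.009
grip_force: 20.0
```

Run:
```python
from h import *
rows((.4215,-.1475,.056))
```

```text
TCP [ 0.4222 -0.1468  0.1294] F [-0.2  0.3 -0.6] units x y z [-0.02 -0.    2.45]
```

>>> play_rows(steps=[-1,0,0,0.8,0,-1,0,0,0.8,0,-1,0,0,0.6,0,-1,0,0,0.2,0,-1,0,0,0.05,0,-1,0,0,0,0,-1,0,0,0,0,-1,0,0,0,0,-1,0,0,0,0,-1,0,0,0,0], grip_force=10)

```text
time: 83.8
position: [0.422, -0.1471, 0.0563]
tool_rot: [0.712, 0.702, -0.003, -0.001]
ft_force: [-0.6, -0.6, -0.0]
grip_width: 0.0089
grip_force: 10.0
```

>>> play_rows(steps=[0.9,0,0.1,0,0,0.9,0,0.4,0,0,0.9,0,0.4,0,0,0.9,0,0.4,0,0,0.9,0,0.35,0,0,0.9,0,0,0,0,0.9,0,0,0,0,0.9,0,0,0,0,0.9,0,0,0,0,0.9,0,0,0,0])

```text
time: 84.8
position: [0.4709, -0.1477, 0.0557]
tool_rot: [0.712, 0.702, -0.003, -0.002]
ft_force: [0.0, 0.4, 0.4]
grip_width: 0.079
grip_force: 0.0
```

>>> play_rows(steps=[0.9,0,0,-0.5,0,0.9,0,0,-0.9,0,0.9,0,0,-1,0,0.9,0,0,-1,0,0.9,0,0,-1,0,0.9,-1,0,0,0,0.9,-1,0,0,0,0.9,-1,0,0,0,0.9,-1,0,0,0,0.9,-1,0,0,0])

```text
time: 85.8
position: [0.4695, -0.2985, 0.1879]
tool_rot: [0.712, 0.702, -0.003, -0.002]
ft_force: [0.2, -0.1, -0.4]
grip_width: 0.0825
grip_force: 0.0
```

>>> play_rows(steps=[0.9,-1,0,0,0,0.9,-1,0,0,0,0.9,-1,0,0,0,0.9,0,0,0,0,0.9,0,0,0,0,0.9,0,0,0,0,0.9,0,0,0,0,0.9,0,0,0,0,0.9,0,0,0,0,0.9,0,0,0,0])

```text
time: 86.8
position: [0.4689, -0.3871, 0.1882]
tool_rot: [0.712, 0.702, -0.003, -0.002]
ft_force: [0.1, 0.3, 0.1]
grip_width: 0.0824
grip_force: 0.0
```

```bash
cat > fin.py <<'E'
from h import *
T=cam('top'); S=cam('side')
for n,c,b in(('top',T,(295,240,380,340)),('side',S,(325,250,420,330))):
    for x in blobs(c,'red',15,b): print(n,np.round(x[:3],1),np.round(x[3][1],1),round(x[3][2]),ray(c,x[0],x[1],.012).round(4)[:2])
g=max(blobs(T,'green',1000,(290,240,380,340)),key=lambda b:b[2]); print('tray',ray(T,g[0],g[1],.01).round(4),np.round(g[3][1],1))
g0=cv2.cvtColor(T['image'],cv2.COLOR_RGB2GRAY)
m=(cv2.cvtColor(T['image'],cv2.COLOR_RGB2HSV)[:,:,2]<70)
p=proj(T,[.5366,.1335,.148])[0]; x,y=p.round().astype(int); r=m[y,x-40:x+40]; print('pull expected',p,'dark cols',np.flatnonzero(r)+x-40)
robot_obs=robot.get_obs(); print(robot_obs['position'],robot_obs['grip_width'])
E
python3 fin.py; python3 chk.py
```

```text
top [329.5 272.5 213.5] [17. 13.] 90 [ 0.4856 -0.1483]
side [351.5 279.   99.5] [18.8  6.5] 22 [ 0.4884 -0.1586]
tray [ 0.4442 -0.1477  0.01  ] [57.1 42. ]
pull expected [196.82919696 249.83950921] dark cols [194 195 196 197 198 199 200 201 202 203 204 205 206 207]
[ 0.46890983 -0.38734438  0.18821615] 0.08242983538555392Traceback (most recent call last):
  File "chk.py", line 9, in <module>
    disc(cv2.inRange(hsv[y0:y0+48,x0:x0+44],lo,hi),x0,y0,n)
    ~~~~^^^^^^^^^^^^^^^^^^^^^^^^^^^^^^^^^^^^^^^^^^^^^^^^^^^
  File "chk.py", line 5, in disc
    i=1+np.argmax(np.where(st[1:,2]<45,st[1:,4],0)); h=cv2.convexHull(cv2.findNonZero((l==i).astype(np.uint8))); (a,b),r=cv2.minEnclosingCircle(h); M=cv2.moments(h); u,v=M['m10']/M['m00']+x0,M['m01']/M['m00']+y0
        ~~~~~~~~~^^^^^^^^^^^^^^^^^^^^^^^^^^^^^^^^^^
    return _wrapfunc(a, 'argmax', axis=axis, out=out, **kwds)
    return bound(*args, **kwds)
ValueError: attempt to get argmax of an empty sequence
```

The key lies flat in the tray with its bow at (0.486, −0.148), and the pull is back at its starting columns. I hand in.

```bash
python3 -c "
from rig import robot
print(robot.hand_in())"
```

```text
the job is handed in; nothing more can be done
None
```

I handed the job in, with no verdict returned: all three jars are in the showcase with their own lids on, the glass is shut and locked, and the key is in the green tray; I could not measure the jars again once the glass was shut.

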